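# Count the specimen bars in the shielded counter

### The arm

A 6-joint arm with a two-finger parallel gripper is mounted at the origin on the work surface. World frame = base frame: x ahead of the robot, y to its left, z up, the work surface at z = 0. Lengths are in m, angles in rad, forces in N, time in s.
With the tool pointing down it reaches from about 0.35 to 0.775 m from the base axis. Payload 7.3 kg.
Tool frame: the origin (TCP) lies at the very end of the fingers, on their centre line; the grasp point (between the pads) lies 19 mm behind it; z points along the fingers, y is the line along which they close (so a half turn about z gives the same grasp; the last joint's range is limited). The gripper opens to 92 mm and grips with 3 to 60 N. Pads are 19 mm wide; open, the fingers measure 130 mm over their backs; the gripper's body (75 mm by 190 mm) begins 47 mm behind the grasp point.
Start: joints at [-1.376, 0.342, 1.524, -0, 1.275, -0.146], TCP at [0.176, -0.495, 0.191] pointing down, gripper open.
Joint ranges: [-2.53, 2.53], [-0.77, 2.02], [0.04, 2.7], [-1, 4.14], [0.28, 2.66], [-3.11, 3.11]. Speed limits (rad/s): [2.57, 2.57, 3.14, 3.14, 3.14, 3.14].

### API

Orientations are given as [roll, pitch, yaw] about the fixed x, y, z axes, in that order (R = Rz(yaw) Ry(pitch) Rx(roll)).
In Python, from cell import telemetry, eyes, job gives the robot as it stands.
- The arm moves only by the tool apply_moves, never from a script. Its arguments are lists of equal length, an entry for each row: "delta_pos": the shift along the world's x, y, z each as a share of 0.4 m, from -1 to 1, a list of three; "dr": the turn, a rotation vector about the world's x, y, z each as a share of 0.5 rad, from -1 to 1, a list of three; "jaw": the opening, from 0 (shut) to 1 (fully open). A call has 1 to 8 rows; each row is the pose to reach, as a shift and turn from the pose commanded when the call began; what a row does not reach only later rows make up. A row lasts 1/12 s, in which the tool goes at most 41.7 mm and 7.16 degrees, less where a joint would pass 70% of its speed; a pose out of reach is approached as far as the arm can. A call with a number of a shift or a turn outside -1 to 1 is refused whole. A call with a gripper value outside its range is refused whole. The fingers move at their own pace and stop on an object; "force" is the grip in N (left out, the last holds). Time passes only in rows, so rows that repeat a pose let the fingers close. It gives the time, the measured TCP pose, the force, the opening and the grip force at its end, in the units of the state.
- telemetry.observe(): the state, without advancing time (a new reading comes with each control period).
- eyes.read_camera(name): name is "scene" or "side" or "wrist"; returns the picture (420x560x3 uint8, red, green, blue); there is no depth.
- eyes.camera_model(name): a dict with "vertical_fov" (degrees; the focal length in pixels is half the picture's height over the tangent of half this angle, whatever the lens; pixels are square), "cx", "cy" (the principal point, pixels), "rvec" (rotation vector, rad) and "tvec" (3), from world to camera coordinates, as OpenCV has them; the wrist camera has in their place "hand_eye" (4x4, takes a point from camera to tool coordinates, whose origin is the TCP and whose axes are the flange's). Camera axes: x right, y down, z forward; pixel columns grow to the right and rows downward; lengths in m; the calibration is good to about 2 mm. A picture is of the moment at which its call begins: read the wrist's pose just before it. camera_model takes no time and is no camera call.
- job.hand_in(): hands the job in; it is judged then, once.
The state is a dict: "time": time; "qpos": joint angles; "qvel": joint speeds; "joint_efforts": joint torques, N m; "tool_pos": TCP position; "tool_rot": TCP orientation; "contact_force": force on the tool from outside, world axes, zero at the start; "torque": the same for the moment, N m; "opening": finger opening in m; "grip_force": force on a finger pad.
Only numpy, scipy, OpenCV 4.12 (cv2) and the standard library are available. Lean on these libraries where they do the work, as an engineer would, in place of code of your own. Each camera call takes 0.05 s, during which the arm holds its last target. There are 200 camera calls.

### The job

Pull the counter's tray out, lay every metal specimen bar on the bench flat in a tray slot of its own, slide the tray fully home under the shield, then press the round key, the square key and the long key fully down, one at a time in that order. Afterwards pull the tray out again, put all the bars away flat in the slots of the wooden rack, and leave the empty tray fully home. Never press a key while the tray is out, and leave the other things on the bench where they are.

Things in the scene. Friction and masses are not known exactly. Their poses are not given: they have to be found in the camera images.
- mouth (a point): radiation counter: fixed grey shield block 190 wide, 252 deep, 94 high, cream key console on its roof, tunnel under it. Point: middle of the tunnel mouth at bench height; its y axis points into the tunnel, x across it. Opening 138 wide, 66 high above the bench: bars lying flat in the tray pass with 20 to spare, one standing up does not
- tray (a joint): the counter's sliding aluminium tray (m): 0 = fully home against the inner stop, 0.265 = fully out (the nearest slot 73 clear of the shield). Moves along point mouth's y axis, out towards -y, takes about 3 N, stays where left; no catch, the stops at both ends are felt as a sharp rise in force
- tray_mid (a point): middle of the tray's slot floor (16 above the bench), same axes as point mouth. The tray has three equal slots side by side, centres at y = -0.064, 0, +0.064 m; each is 100 long along x, 46 wide along y, flat floor, edged by ribs 8 high (18 wide between slots)
- tray_handle (a point): top of the tray's grey upright handle post, 30 (x) by 16 (y) and 69 high, its top 84 above the bench, at y = -0.150 of point tray_mid, same axes; grip it from above. With the tray home its face is 37 clear of the shield's mouth
- rack_mid (a point): wooden storage rack fixed to the bench on the right, 124 x 204 x 22. This point: middle of its slot floor (14 above the bench). Three slots just like the tray's: centres at y = -0.064, 0, +0.064 m, 100 long along x, 46 wide, ribs 8 high
- bar_a: specimen bar of plain aluminium, 80 x 30 x 30, about 0.19 kg (varies), origin at its centre, x along its length; it may be absent (None throughout); starts lying on the bench
- bar_b: specimen bar of plain brass, 80 x 30 x 30, about 0.56 kg (varies), origin at its centre, x along its length; it may be absent (None throughout); starts lying on the bench
- bar_c: specimen bar of plain steel, 80 x 30 x 30, about 0.52 kg (varies), origin at its centre, x along its length; it may be absent (None throughout); starts lying on the bench
- key_round (a joint): round key, 30 dia, black, in a grey frame 10 high on the console; m pressed down: 0 = up, 0.006 = fully down; a spring of 1.5 N at the start rising to 5 N fully down lifts it again. The three keys stand 62 apart in a row along the tunnel, in any order
- key_round_top (a point): middle of the top face of the round key (120 above the bench when up); axes as point mouth
- key_square (a joint): square key, 28 x 28, black, in a grey frame 10 high on the console; m pressed down: 0 = up, 0.006 = fully down; a spring of 1.5 N at the start rising to 5 N fully down lifts it again. The three keys stand 62 apart in a row along the tunnel, in any order
- key_square_top (a point): middle of the top face of the square key (120 above the bench when up); axes as point mouth
- key_long (a joint): long narrow key, 56 (along x) by 16, black, in a grey frame 10 high on the console; m pressed down: 0 = up, 0.006 = fully down; a spring of 1.5 N at the start rising to 5 N fully down lifts it again. The three keys stand 62 apart in a row along the tunnel, in any order
- key_long_top (a point): middle of the top face of the long key (120 above the bench when up); axes as point mouth
- meter: black hand-held multimeter, 150 x 75 x 34, lying behind the tray; not part of the job
- adapter: white plug adapter, 55 x 42 x 36, on the bench near the robot; not part of the job
- clamp: small steel boss-head clamp, 85 x 32 x 28, on the bench near the robot; not part of the job
- jar: closed jar, 60 dia x 90 high, beyond the tray; not part of the job
- driver: screwdriver lying beyond the tray and the rack; not part of the job
Things that resemble listed ones, but are neither listed nor needed, are in the scene too. What is shaped like the bar_a but red is not meant. Several things have the shape of the bar_b; the one meant has the colours described above.

How it is judged:
On the way, in this order (a step that is already met when the one before it is completed fails the run):
1. all specimen bars lie flat in the tray's slots and the tray is fully home (value of joint tray below 0.005 m and x of bar_a in the frame of tray_mid between -0.02 and 0.02 m and y of bar_a in the frame of tray_mid between -0.085 and 0.085 m and z of bar_a in the frame of tray_mid between 0.008 and 0.021 m and angle between bar_a's own x axis and vertical between 1.45 and 1.69 rad and x of bar_b in the frame of tray_mid between -0.02 and 0.02 m and y of bar_b in the frame of tray_mid between -0.085 and 0.085 m and z of bar_b in the frame of tray_mid between 0.008 and 0.021 m and angle between bar_b's own x axis and vertical between 1.45 and 1.69 rad and x of bar_c in the frame of tray_mid between -0.02 and 0.02 m and y of bar_c in the frame of tray_mid between -0.085 and 0.085 m and z of bar_c in the frame of tray_mid between 0.008 and 0.021 m and angle between bar_c's own x axis and vertical between 1.45 and 1.69 rad), for 0.2 s.
2. the round key is pressed fully down with the loaded tray home (all of step 1 and value of joint key_round above 0.0045 m), for 0.04 s.
3. the square key is pressed fully down with the loaded tray home (all of step 1 and value of joint key_square above 0.0045 m), for 0.04 s.
4. the long key is pressed fully down with the loaded tray home (all of step 1 and value of joint key_long above 0.0045 m), for 0.04 s.
At the end, for the whole second after the job is handed in: every present bar rests flat in a slot of the wooden rack (centre within 20 mm of the slot's middle along its length, on the slot floor within 6 mm, level within about 0.12 rad), at rest; the empty tray is home to within 5 mm; all keys are up (value of joint tray below 0.005 m and x of bar_a in the frame of rack_mid between -0.02 and 0.02 m and y of bar_a in the frame of rack_mid between -0.085 and 0.085 m and z of bar_a in the frame of rack_mid between 0.008 and 0.021 m and angle between bar_a's own x axis and vertical between 1.45 and 1.69 rad and linear speed of each of bar_a, bar_b, bar_c below 0.03 m/s and x of bar_b in the frame of rack_mid between -0.02 and 0.02 m and y of bar_b in the frame of rack_mid between -0.085 and 0.085 m and z of bar_b in the frame of rack_mid between 0.008 and 0.021 m and angle between bar_b's own x axis and vertical between 1.45 and 1.69 rad and x of bar_c in the frame of rack_mid between -0.02 and 0.02 m and y of bar_c in the frame of rack_mid between -0.085 and 0.085 m and z of bar_c in the frame of rack_mid between 0.008 and 0.021 m and angle between bar_c's own x axis and vertical between 1.45 and 1.69 rad and value of joint each of key_round, key_square, key_long below 0.002 m); the robot touches nothing.
It fails at once if a key is pressed while the tray is more than 15 mm out (value of joint tray above 0.015 m and value of joint any of key_round, key_square, key_long above 0.003 m).
It fails at once if two keys are down at once (value of joint each of key_round, key_square above 0.003 m or value of joint each of key_round, key_long above 0.003 m or value of joint each of key_square, key_long above 0.003 m).
It fails at once if another thing on the bench is shifted by more than 40 mm (distance of any of meter, adapter, clamp, jar, driver from where it was at the start of the episode above 0.04 m).
Of bar_a, bar_b, bar_c only 2 to 3 are there at a start; the rules pass over those that are not, and their reading is None.
At some moment in a run one of bar_a, bar_b, bar_c may be knocked a few centimetres aside while the robot is not near it.
Once in a run the grip may slacken for a moment while it holds something.
It also fails if it takes over 210 s, if anything falls off the work surface, if the arm or the gripper's body presses on something with over 40 N, if the wrist force passes 120 N, or if a joint passes its speed limit or range.

## Working session

There is one attempt and no reset: what is moved stays moved. The work goes in short steps, Python scripts to look and compute and a tool call to move; the robot and the scene stay as the last step left them, time stands still between calls to the robot, and variables do not carry over. Pictures are saved under pics/ and viewed, at most 14 in all, crops included, and the job is handed in when it is done.

Besides the shell and the picture viewer there is one more tool, called after "Emit:" in YAML: its name, and indented under it one key for each argument. apply_moves: Moves the arm, as the interface text tells. Its arguments: {"type":"object","properties":{"delta_pos":{"type":"array"},"dr":{"type":"array"},"jaw":{"type":"array"},"force":{"type":"number"}},"required":["delta_pos","dr","jaw"]}

```bash
mkdir -p pics; cat > h.py <<'E'
import numpy as np,cv2
from cell import telemetry,eyes,job
from scipy.spatial.transform import Rotation as R
def snap(n,f):
    s=telemetry.observe(); im=eyes.read_camera(n); cv2.imwrite('pics/'+f+'.png',im[:,:,::-1]); return s,im
def cam(n,s=None):
    m=eyes.camera_model(n); f=210/np.tan(np.radians(m['vertical_fov'])/2)
    K=np.array([[f,0,m['cx']],[0,f,m['cy']],[0,0,1]])
    if 'rvec' in m:
        Rc=cv2.Rodrigues(np.array(m['rvec'],float))[0]; t=np.array(m['tvec'],float).ravel()
    else:
        T=np.eye(4);T[:3,:3]=R.from_euler('xyz',s['tool_rot']).as_matrix();T[:3,3]=s['tool_pos']
        W=np.linalg.inv(T@np.array(m['hand_eye'])); Rc=W[:3,:3];t=W[:3,3]
    return K,Rc,t
def ray(c,u,v,z):
    K,Rc,t=c; d=Rc.T@np.linalg.inv(K)@np.array([u,v,1]); o=-Rc.T@t
    return o+d*(z-o[2])/d[2]
def proj(c,p):
    K,Rc,t=c; q=K@(Rc@np.array(p)+t); return q[:2]/q[2]
E
python3 - <<'E'
from h import *
for n in('scene','side','wrist'):
    s,im=snap(n,n+'0'); m=eyes.camera_model(n); print(n,m)
    if n!='wrist': im=cv2.resize(im,(800,600),interpolation=cv2.INTER_CUBIC);cv2.imwrite('pics/%s0b.png'%n,im[:,:,::-1])
print(s)
E
```

```text
scene {'vertical_fov': 49.30735920882759, 'cx': 283.79493632790684, 'cy': 210.76723243571053, 'rvec': array([ 1.84372115,  1.96757323, -0.59211096]), 'tvec': array([ 1.57921026e-03, -3.87783943e-01,  1.61533772e+00])}
side {'vertical_fov': 56.25550565196113, 'cx': 287.15063259419793, 'cy': 211.04232278239184, 'rvec': array([ 2.33953806, -0.36589388,  0.12563169]), 'tvec': array([-0.50956564,  0.20335318,  0.9723028 ])}
wrist {'vertical_fov': 62.282783405204405, 'cx': 283.5626108005008, 'cy': 208.0116033520732, 'hand_eye': array([[ 8.11811956e-04, -9.67449611e-01, -2.53062427e-01,
         6.78703115e-02],
       [ 9.99998964e-01,  1.08610236e-03, -9.44186753e-04,
        -2.93870467e-04],
       [ 1.18830481e-03, -2.53061398e-01,  9.67449491e-01,
        -1.92814682e-01],
       [ 0.00000000e+00,  0.00000000e+00,  0.00000000e+00,
         1.00000000e+00]])}
{'time': 0.1, 'qpos': array([-1.37600230e+00,  3.42651163e-01,  1.52492140e+00, -2.59270647e-06,
        1.27541801e+00, -1.46003264e-01]), 'qvel': array([-7.98230416e-05, -8.93313728e-04, -1.58547815e-03,  8.67948969e-06,
        1.78648439e-04, -5.66523447e-04]), 'joint_efforts': array([ 2.15919092e-03, -4.32000160e+01, -2.44696516e+01,  7.18163350e-02,
        5.25930163e-02, -4.50917128e-05]), 'tool_pos': array([ 0.17541203, -0.49438534,  0.19081551]), 'tool_rot': array([-3.14020924e+00, -2.00924474e-04,  3.40797909e-01]), 'contact_force': array([ 0.61680074, -0.39260283,  0.14831405]), 'torque': array([ 0.02743025, -0.00912208, -0.00476514]), 'grip_force': 0.0, 'opening': 0.09144680377652353}
```

View pics/scene0b.png

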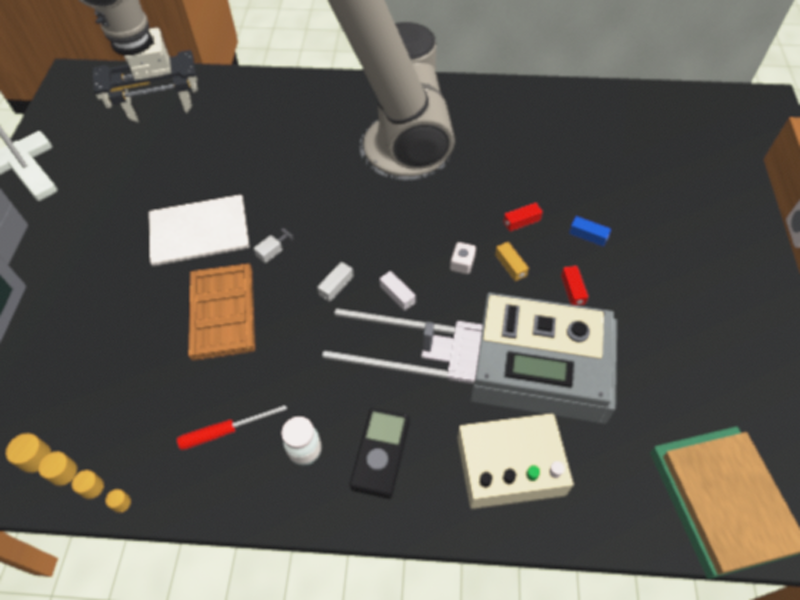

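View pics/side0b.png

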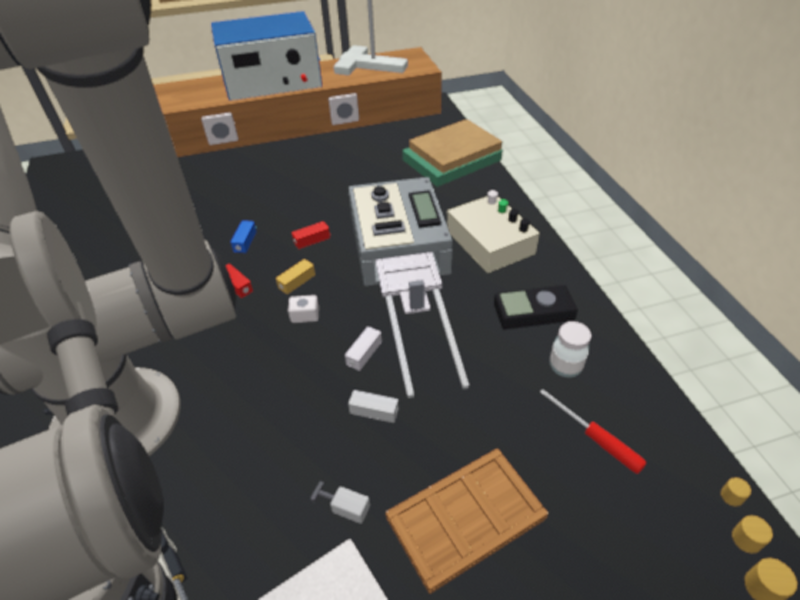

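The scene shows grey bars at (335,281) and (397,290), and a brass one at (512,261). The red bars at (523,216) and (575,285) and the blue one at (591,230) are decoys. The rack is at (222,310), the counter at (548,350), and the tray handle at (430,335). I'll confirm with an enlarged crop.

```bash
python3 - <<'E'
from h import *
im=cv2.imread('pics/scene0.png')
cv2.imwrite('pics/c1.png',cv2.resize(im[140:300,220:440],(800,582),interpolation=cv2.INTER_CUBIC))
cv2.imwrite('pics/c2.png',cv2.resize(im[130:270,95:305],(798,532),interpolation=cv2.INTER_CUBIC))
E
```

```text
(no output)
```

View pics/c1.png

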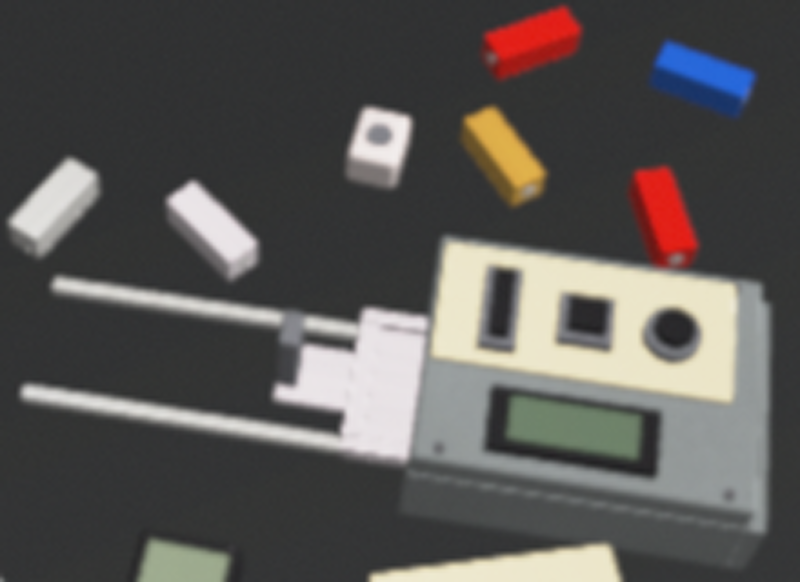

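View pics/c2.png

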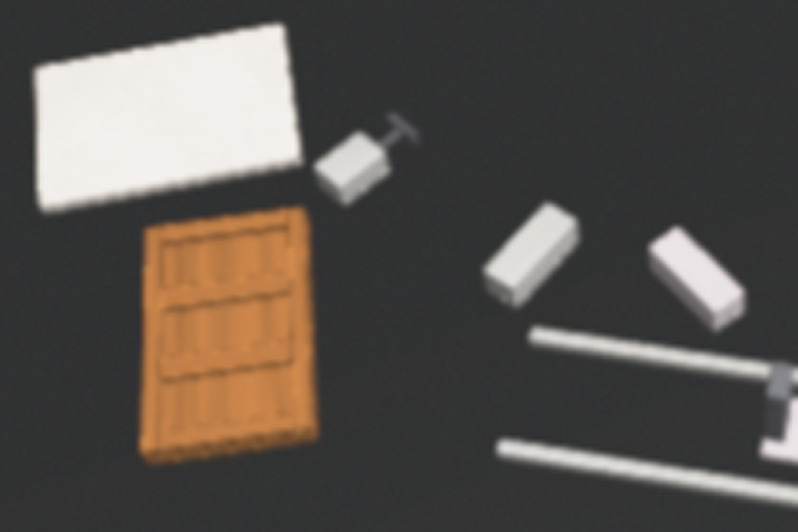

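```bash
python3 - <<'E'
from h import *
c=cam('scene')
def p(u,v,z): return ray(c,220+(u+.5)/3.636-.5,140+(v+.5)/3.636-.5,z)
def q(u,v,z): return ray(c,95+(u+.5)/3.8-.5,130+(v+.5)/3.8-.5,z)
r3=lambda a:np.round(a,4)
L,S,Rd,H=p(502,303,.12),p(586,318,.12),p(673,332,.12),p(291,321,.084)
print('long',r3(L),'sq',r3(S),'rd',r3(Rd),'handle',r3(H), np.linalg.norm(S-L),np.linalg.norm(Rd-S))
d=Rd-L;print('axis yaw',np.degrees(np.arctan2(d[1],d[0])))
print('front roof',r3(p(410,460,.094)),r3(p(750,520,.094)),'rail ends',r3(p(55,284,.01)),r3(p(24,392,.01)),'tray L corners',r3(p(365,312,.024)),r3(p(345,450,.024)))
for n,pts in dict(brass=[(465,124),(492,108),(545,172),(514,192)],g2=[(168,205),(194,183),(258,243),(233,265)],g1=[(68,159),(99,179),(41,242),(10,222)]).items():
    a=np.array([p(*x,.03) for x in pts]); print(n,r3(a.mean(0)),[r3(np.linalg.norm(a[i]-a[i-1])) for i in range(4)],)
    e=a-np.roll(a,1,0); i=np.argmax(np.linalg.norm(e,axis=1)); print('  yaw',np.degrees(np.arctan2(e[i,1],e[i,0])))
a=np.array([q(*x,.022) for x in [(146,230),(305,210),(317,432),(142,455)]]);print('rack',r3(a),r3(a.mean(0)),[r3(np.linalg.norm(a[i]-a[i-1])) for i in range(4)])
for n,x in dict(adapter=p(380,140,.036)[:2],clamp=q(352,160,.028)[:2]).items():print(n,r3(x))
E
```

```text
long [0.5644 0.2324 0.12  ] sq [0.5733 0.292  0.12  ] rd [0.5811 0.3531 0.12  ] handle [0.5674 0.0811 0.084 ] 0.06031043678220705 0.0615811131117811
axis yaw 82.08919114305877
front roof [0.6808 0.1696 0.094 ] [0.7114 0.4008 0.094 ] rail ends [ 0.5004 -0.1113  0.01  ] [ 0.5999 -0.1229  0.01  ] tray L corners [0.5198 0.138  0.024 ] [0.641  0.1262 0.024 ]
brass [0.3575 0.2489 0.03  ] [np.float64(0.0783), np.float64(0.0294), np.float64(0.0771), np.float64(0.0338)]
  yaw -149.76730266063151
g2 [0.4475 0.0128 0.03  ] [np.float64(0.079), np.float64(0.0303), np.float64(0.0792), np.float64(0.029)]
  yaw 45.13979324041322
g1 [ 0.4321 -0.1181  0.03  ] [np.float64(0.0767), np.float64(0.0338), np.float64(0.076), np.float64(0.0329)]
  yaw 149.14875316567165
rack [[ 0.4287 -0.4293  0.022 ]
 [ 0.4016 -0.3064  0.022 ]
 [ 0.6016 -0.2575  0.022 ]
 [ 0.6286 -0.3822  0.022 ]] [ 0.5151 -0.3438  0.022 ] [np.float64(0.2053), np.float64(0.1259), np.float64(0.2059), np.float64(0.1276)]
adapter [0.3594 0.1457]
clamp [ 0.3539 -0.2759]
```

Everything measured matches the given sizes: keys about 61 apart, bars 78x30, rack 205x126. All three bars are present: brass at (505,155) and two grey ones at (55,205) and (212,228) in the crop. Red and blue are decoys. The tray is about 6 cm out. Next I move above the handle.

Emit:
apply_moves:
  delta_pos:
    - [0.45,0.675,0.05]
    - [0.45,0.675,0.05]
    - [0.45,0.675,0.05]
    - [0.45,0.675,0.05]
    - [0.45,0.675,0.05]
    - [0.45,0.675,0.05]
    - [0.45,0.675,0.05]
    - [0.45,0.675,0.05]
  dr:
    - [0,0,1]
    - [0,0,1]
    - [0,0,1]
    - [0,0,1]
    - [0,0,1]
    - [0,0,1]
    - [0,0,1]
    - [0,0,1]
  jaw: [0.8,0.8,0.8,0.8,0.8,0.8,0.8,0.8]
  force: 40

```text
time: 0.82
tool_pos: [0.3563, -0.2222, 0.2116]
tool_rot: [3.142, -0.0, 0.841]
contact_force: [-0.2, 0.6, -0.8]
opening: 0.0737
grip_force: 0.0
```

Emit:
apply_moves:
  delta_pos:
    - [0.5,0.7,0]
    - [0.5,0.7,0]
    - [0.5,0.7,0]
    - [0.5,0.7,0]
    - [0.5,0.7,0]
    - [0.5,0.7,0]
    - [0.5,0.7,0]
    - [0.5,0.7,0]
  dr:
    - [0,0,1]
    - [0,0,1]
    - [0,0,1]
    - [0,0,1]
    - [0,0,1]
    - [0,0,1]
    - [0,0,1]
    - [0,0,1]
  jaw: [0.8,0.8,0.8,0.8,0.8,0.8,0.8,0.8]

```text
time: 1.48
tool_pos: [0.5499, 0.0485, 0.2112]
tool_rot: [-3.141, 0.0, 1.341]
contact_force: [0.8, -0.3, 1.2]
opening: 0.0735
grip_force: 0.0
```

```bash
python3 - <<'E'
from h import *
s,im=snap('wrist','w1'); print(s['tool_pos'],s['tool_rot']); c=cam('wrist',s); print(proj(c,[.567,.081,.084]))
E
```

```text
[0.54993367 0.0485346  0.21123662] [-3.14142258e+00  1.66567927e-04  1.34113232e+00]
[293.93013932 154.24157708]
```

View pics/w1.png

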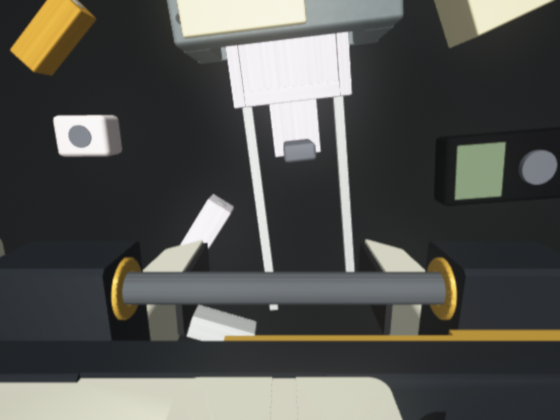

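The wrist view shows the handle top at (299,151), the tray's front corners at (235,106) and (351,94), and the rails at (243,107)→(272,305) and (340,97)→(350,272).

```bash
python3 - <<'E'
from h import *
from cell import telemetry
s=telemetry.observe(); c=cam('wrist',s)
g=lambda u,v,z:np.round(ray(c,u,v,z),4)
print('handle',g(299,150.5,.084)); a,b=g(235,106,.024),g(351,94,.024);print(a,b,np.linalg.norm(a-b),np.degrees(np.arctan2((b-a)[1],(b-a)[0])))
for p,q in(((247,107),(271,290)),((339,98),(350,270))):
  a,b=g(*p,.01),g(*q,.01);print(a,b,np.degrees(np.arctan2(*(a-b)[[1,0]])))
a,b=g(180,45,.094),g(400,18,.094);print('shield',a,b,np.linalg.norm(a-b))
E
```

```text
handle [0.5757 0.0897 0.084 ]
[0.5216 0.1442 0.024 ] [0.6423 0.1287 0.024 ] 0.12169116648302787 -7.317734073245377
[0.5324 0.1411 0.01  ] [ 0.5069 -0.0776  0.01  ] 83.34945196624732
[0.6317 0.1279 0.01  ] [ 0.6076 -0.0731  0.01  ] 83.16284679604124
shield [0.4985 0.1963 0.094 ] [0.6775 0.1759 0.094 ] 0.18015870781064122
```

Emit:
apply_moves:
  delta_pos:
    - [0.064,0.103,0]
    - [0.064,0.103,-0.1]
    - [0.064,0.103,-0.2]
    - [0.064,0.103,-0.3]
    - [0.064,0.103,-0.36]
    - [0.064,0.103,-0.4]
    - [0.064,0.103,-0.4]
    - [0.064,0.103,-0.4]
  dr:
    - [0,0,0.2]
    - [0,0,0.2]
    - [0,0,0.2]
    - [0,0,0.2]
    - [0,0,0.2]
    - [0,0,0.2]
    - [0,0,0.2]
    - [0,0,0.2]
  jaw: [0.8,0.8,0.8,0.8,0.8,0.8,0.1,0.1]

```text
time: 2.2
tool_pos: [0.5743, 0.0876, 0.0509]
tool_rot: [-3.14, 0.0, 1.441]
contact_force: [0.9, -0.3, 0.4]
opening: 0.0643
grip_force: 0.0
```

Emit:
apply_moves:
  delta_pos:
    - [0,0,0]
    - [0,0,0]
    - [0,0,0]
    - [0,0,0]
  dr:
    - [0,0,0]
    - [0,0,0]
    - [0,0,0]
    - [0,0,0]
  jaw: [0.1,0.1,0.1,0.1]

```text
time: 2.53
tool_pos: [0.5755, 0.0876, 0.0526]
tool_rot: [3.139, -0.0, 1.441]
contact_force: [-0.1, 0.1, -0.2]
opening: 0.0384
grip_force: 0.0
```

Emit:
apply_moves:
  delta_pos:
    - [0,0,0]
    - [0,0,0]
    - [0,0,0]
    - [-0.008,-0.062,0]
    - [-0.016,-0.125,0]
    - [-0.027,-0.21,0]
    - [-0.04,-0.31,0]
    - [-0.04,-0.31,0]
  dr:
    - [0,0,0]
    - [0,0,0]
    - [0,0,0]
    - [0,0,0]
    - [0,0,0]
    - [0,0,0]
    - [0,0,0]
    - [0,0,0]
  jaw: [0.1,0.1,0.1,0.1,0.1,0.1,0.1,0.1]

```text
time: 3.2
tool_pos: [0.5584, -0.0424, 0.0515]
tool_rot: [3.141, 0.002, 1.436]
contact_force: [-0.2, 0.2, -0.4]
opening: 0.0094
grip_force: 0.0
```

```bash
python3 - <<'E'
from h import *
s,im=snap('wrist','w2'); print(s['tool_pos'],s['opening'])
s2,i2=snap('side','s2')
a=cv2.resize(im,(400,300)); b=cv2.resize(i2[120:330,180:460],(400,300)); cv2.imwrite('pics/m2.png',np.hstack([a,b])[:,:,::-1])
E
```

```text
[ 0.55838352 -0.04236303  0.05151353] 0.009352150641811637
```

View pics/m2.png

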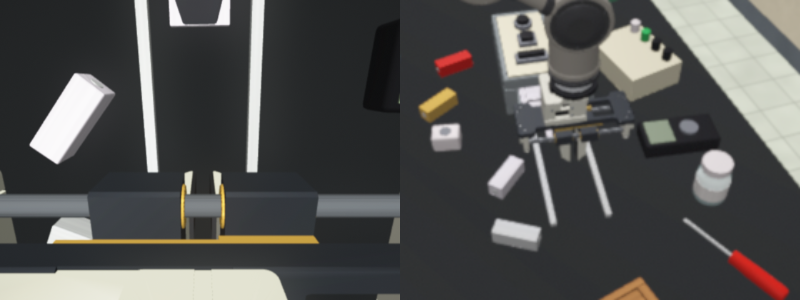

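The left picture shows the handle base and tab edge ahead of the closed fingers at (200,24), full-picture (280,34), so I missed it. I'll locate it now.

```bash
python3 - <<'E'
from h import *
s=telemetry.observe(); c=cam('wrist',s)
for z in(.0,.012,.016):print(z,np.round(ray(c,238,35,z),4),np.round(ray(c,321,35,z),4))
print(np.round(ray(c,279,31,.016),4))
s0=cam('scene')
for p in([.5757,.0897,.084],[.5674,.0811,.084],[.577,.1,.084]):
  u=proj(s0,p);print((u-[220,140])*3.636)
sd=cam('side')
for p in([.5757,.0897,.084],[.5674,.0811,.084],[.577,.1,.084]): print(proj(sd,p)/.7)
E
```

```text
0.0 [0.5453 0.0846 0.    ] [0.5982 0.0775 0.    ]
0.012 [0.5464 0.0819 0.012 ] [0.5967 0.0752 0.012 ]
0.016 [0.5468 0.081  0.016 ] [0.5962 0.0744 0.016 ]
[0.5715 0.0799 0.016 ]
[300.77451482 329.99503986]
[289.69841182 319.7345261 ]
[314.64239101 332.25580459]
[416.19016704 277.95888513]
[413.44616366 281.79422979]
[415.21029729 274.38607669]
```

Emit:
apply_moves:
  delta_pos:
    - [0,0,0.1]
    - [0.01,0.05,0.14]
    - [0.02,0.15,0.14]
    - [0.03,0.25,0.14]
    - [0.038,0.326,0.14]
    - [0.038,0.326,0.14]
    - [0.038,0.326,0.08]
    - [0.038,0.326,0]
  dr:
    - [0,0,0]
    - [0,0,0]
    - [0,0,0]
    - [0,0,0]
    - [0,0,0]
    - [0,0,0]
    - [0,0,0]
    - [0,0,0]
  jaw: [0.6,0.6,0.6,0.6,0.6,0.6,0.6,0.6]

```text
time: 3.97
tool_pos: [0.5762, 0.0962, 0.0535]
tool_rot: [3.135, -0.001, 1.444]
contact_force: [1.2, -0.2, -0.9]
opening: 0.0539
grip_force: 0.0
```

Emit:
apply_moves:
  delta_pos:
    - [0,0,0]
    - [0,0,0]
    - [0,0,0]
    - [0,0,0]
    - [0,0,0]
    - [0,0,0]
    - [0,0,0]
    - [0,0,0]
  dr:
    - [0,0,0]
    - [0,0,0]
    - [0,0,0]
    - [0,0,0]
    - [0,0,0]
    - [0,0,0]
    - [0,0,0]
    - [0,0,0]
  jaw: [0.1,0.1,0.1,0.1,0.1,0.1,0.1,0.1]
  force: 40

```text
time: 4.63
tool_pos: [0.5743, 0.0939, 0.052]
tool_rot: [3.141, -0.0, 1.441]
contact_force: [-0.2, 0.3, -0.4]
opening: 0.0103
grip_force: 0.0
```

```bash
python3 - <<'E'
from h import *
s,im=snap('wrist','w3'); c=cam('wrist',s);print(s['tool_pos'],s['opening'],proj(c,s['tool_pos']),proj(c,s['tool_pos']-[0,0,.03]))
s2,i2=snap('scene','s3'); sc=cam('scene'); print(proj(sc,s['tool_pos']))
a=cv2.resize(im,(400,300)); b=cv2.resize(i2[200:260,270:350],(400,300),interpolation=cv2.INTER_CUBIC); cv2.imwrite('pics/m3.png',np.hstack([a,b])[:,:,::-1])
E
```

```text
[0.57427948 0.09393948 0.05195904] 0.010334658358325881 [283.89901786 237.57449865] [283.79899689 222.58274159]
[304.01389141 236.30220146]
```

View pics/m3.png

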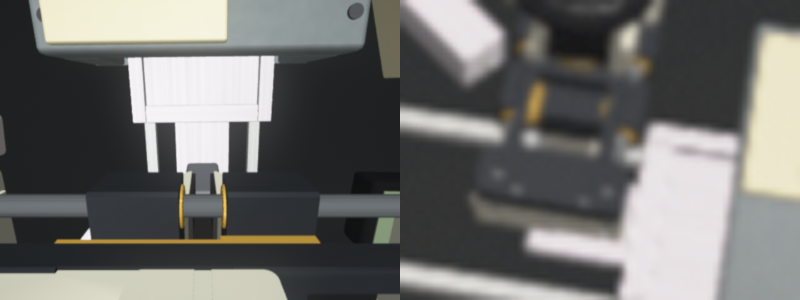

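```bash
python3 - <<'E'
from h import *
im=cv2.imread('pics/w3.png'); cv2.imwrite('pics/c4.png',cv2.resize(im[200:350,184:384],(800,600),interpolation=cv2.INTER_CUBIC))
E
```

```text
(no output)
```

View pics/c4.png

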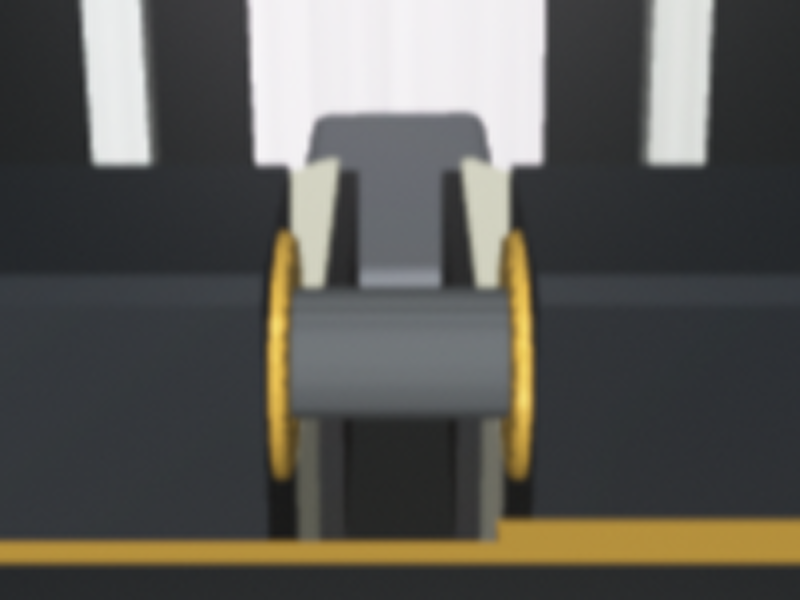

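The crop shows the post's +y face, with its top edge at row ~267 and its foot at row ~229, partly hidden by the fingers. The fingers are therefore on the shield side of the post.

```bash
python3 - <<'E'
from h import *
s=telemetry.observe(); c=cam('wrist',s)
print(np.round(ray(c,284,267.5,.084),4),np.round(ray(c,284,229,.016),4))
for x in(310,490):print(np.round(ray(c,184+x/4,231,.016),4))
E
```

```text
[0.5736 0.0897 0.084 ] [0.5734 0.0876 0.016 ]
[0.5578 0.0882 0.016 ]
[0.5887 0.0842 0.016 ]
```

Emit:
apply_moves:
  delta_pos:
    - [0,0,0]
    - [0,0,0]
    - [0,0,0]
    - [0,0,0]
    - [0,-0.034,-0.02]
    - [0,-0.034,-0.02]
    - [0,-0.034,-0.02]
    - [0,-0.034,-0.02]
  dr:
    - [0,0,0]
    - [0,0,0]
    - [0,0,0]
    - [0,0,0]
    - [0,0,0]
    - [0,0,0]
    - [0,0,0]
    - [0,0,0]
  jaw: [0.6,0.6,0.6,0.6,0.6,0.6,0.1,0.1]

```text
time: 5.4
tool_pos: [0.5739, 0.0801, 0.0432]
tool_rot: [-3.141, -0.0, 1.44]
contact_force: [0.2, -0.9, -0.6]
opening: 0.0402
grip_force: 0.0
```

Emit:
apply_moves:
  delta_pos:
    - [0,0,0]
    - [0,0,0]
    - [0,0,0]
    - [0,0,0]
    - [0,0,0]
  dr:
    - [0,0,0]
    - [0,0,0]
    - [0,0,0]
    - [0,0,0]
    - [0,0,0]
  jaw: [0.1,0.1,0.1,0.1,0.1]

```text
time: 5.82
tool_pos: [0.5723, 0.0806, 0.0433]
tool_rot: [-3.138, 0.001, 1.441]
contact_force: [-5.6, -0.7, 2.6]
opening: 0.029
grip_force: 40.0
```

Emit:
apply_moves:
  delta_pos:
    - [-0.008,-0.06,0]
    - [-0.016,-0.124,0]
    - [-0.024,-0.186,0]
    - [-0.032,-0.248,0]
    - [-0.04,-0.31,0]
    - [-0.048,-0.372,0]
    - [-0.056,-0.434,0]
    - [-0.06,-0.47,0]
  dr:
    - [0,0,0]
    - [0,0,0]
    - [0,0,0]
    - [0,0,0]
    - [0,0,0]
    - [0,0,0]
    - [0,0,0]
    - [0,0,0]
  jaw: [0.1,0.1,0.1,0.1,0.1,0.1,0.1,0.1]

```text
time: 6.48
tool_pos: [0.5499, -0.1089, 0.0433]
tool_rot: [3.141, -0.001, 1.44]
contact_force: [0.8, 3.6, -1.1]
opening: 0.0291
grip_force: 40.0
```

Emit:
apply_moves:
  delta_pos:
    - [-0.002,-0.015,0]
    - [-0.004,-0.03,0]
    - [-0.006,-0.045,0]
    - [-0.006,-0.045,0]
  dr:
    - [0,0,0]
    - [0,0,0]
    - [0,0,0]
    - [0,0,0]
  jaw: [0.1,0.1,0.1,0.1]

```text
time: 6.82
tool_pos: [0.5478, -0.1261, 0.0434]
tool_rot: [3.141, 0.001, 1.441]
contact_force: [1.9, -1.4, -4.2]
opening: 0.029
grip_force: 40.0
```

Emit:
apply_moves:
  delta_pos:
    - [-0.001,-0.01,0]
    - [-0.003,-0.02,0]
    - [-0.004,-0.03,0]
    - [-0.004,-0.03,0]
  dr:
    - [0,0,0]
    - [0,0,0]
    - [0,0,0]
    - [0,0,0]
  jaw: [0.1,0.1,0.1,0.1]

```text
time: 7.15
tool_pos: [0.5474, -0.1292, 0.0433]
tool_rot: [3.141, -0.013, 1.44]
contact_force: [11.2, 33.2, -0.0]
opening: 0.0287
grip_force: 40.0
```

Emit:
apply_moves:
  delta_pos:
    - [0,0,0]
    - [0,0,0]
    - [0,0,0.1]
    - [0,0,0.2]
    - [-0.08,0,0.3]
    - [-0.17,0,0.38]
    - [-0.27,-0.03,0.38]
    - [-0.36,-0.03,0.38]
  dr:
    - [0,0,0]
    - [0,0,0]
    - [0,0,0]
    - [0,0,0]
    - [0,0,-0.25]
    - [0,0,-0.5]
    - [0,0,-0.75]
    - [0,0,-1]
  jaw: [0.5,0.5,0.5,0.5,0.5,0.5,0.5,0.5]

```text
time: 7.82
tool_pos: [0.4084, -0.1508, 0.1977]
tool_rot: [3.135, 0.001, 0.936]
contact_force: [0.0, -0.6, 0.3]
opening: 0.0458
grip_force: 0.0
```

Emit:
apply_moves:
  delta_pos:
    - [0,0,0]
    - [0,0,0]
    - [0,0,0]
  dr:
    - [0,0,0]
    - [0,0,0]
    - [0,0,0]
  jaw: [0.5,0.5,0.5]

```text
time: 8.07
tool_pos: [0.4088, -0.1499, 0.1958]
tool_rot: [3.139, 0.0, 0.941]
contact_force: [0.3, -0.7, 0.8]
opening: 0.0461
grip_force: 0.0
```

```bash
python3 - <<'E'
from h import *
s,im=snap('wrist','w4'); print(s['tool_pos'],s['tool_rot'])
c=cam('wrist',s)
for p in([.4475,.0128,.03],[.432,-.118,.03],[.3575,.2489,.03],[.5475,-.129,.084],[.5655,.02,.016]):print(proj(c,p))
E
```

```text
[ 0.40884854 -0.14985033  0.19581823] [3.13928227e+00 1.04798428e-04 9.40992900e-01]
[214.74125395  22.03205375]
[283.60820831 146.36435269]
[ -47.47080435 -160.54286881]
[404.5732176   79.30598337]
[312.66699692 -64.06454812]
```

View pics/w4.png

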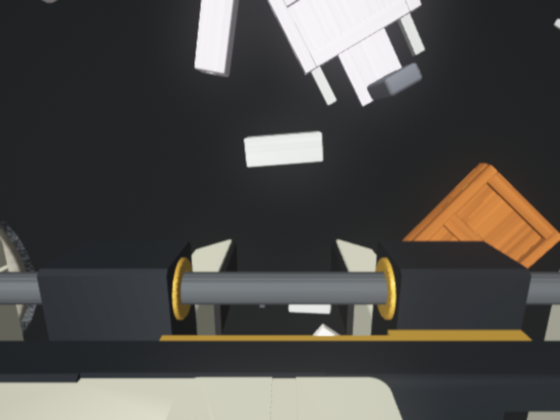

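The wrist view shows g1 at (284,149), as predicted from the scene camera (284,146), and the tray out at the top right with its handle at (400,80). I'll fit the bars' outlines for precise poses.

```bash
cat >> h.py <<'E'
from scipy.optimize import minimize
def hullmask(c,x,y,yaw,z0,shape,k=4):
    d=np.array([[a,b,h] for a in(-.04,.04) for b in(-.015,.015) for h in(0,.03)])
    d[:,:2]=d[:,:2]@np.array([[np.cos(yaw),np.sin(yaw)],[-np.sin(yaw),np.cos(yaw)]])
    P=np.array([proj(c,q+[x,y,z0]) for q in d]); 
    m=np.zeros((shape[0]*k,shape[1]*k),np.uint8)
    cv2.fillConvexPoly(m,cv2.convexHull(np.round((P+.5)*k*16-8).astype(np.int32)),255,shift=4)
    return cv2.resize(m,(shape[1],shape[0]),interpolation=cv2.INTER_AREA)/255.
def fit(c,im,kind,x,y,deg,z0=0.):
    h=hullmask(c,x,y,np.radians(deg),z0,im.shape); roi=cv2.dilate((h>0).astype(np.uint8),np.ones((19,19)))>0
    f=im.astype(float)
    v=(f[:,:,0]-f[:,:,2] if kind=='brass' else f.min(2))
    hi=np.percentile(v[h>.9],60); lo=np.percentile(v[roi],10)
    m=np.clip((v-lo)/(hi*.75-lo),0,1)*roi
    cost=lambda p:np.abs(m-hullmask(c,p[0]/100,p[1]/100,p[2]/10,z0,im.shape)*roi).sum()
    p0=np.array([x*100,y*100,np.radians(deg)*10]);best=None
    for j in range(2):
        r=minimize(cost,p0 if best is None else best.x,method='Nelder-Mead',options=dict(initial_simplex=(p0 if best is None else best.x)+np.array([[0,0,0],[.8,0,0],[0,.8,0],[0,0,1.5]]),maxiter=90)); best=r
    return np.round([best.x[0]/100,best.x[1]/100,np.degrees(best.x[2]/10),best.fun/h.sum()],4)
E
python3 - <<'E'
from h import *
s=telemetry.observe()
im=cv2.imread('pics/scene0.png')[:,:,::-1]; sc=cam('scene')
for k,x,y,d in(('brass',.3575,.2489,30),('g',.4475,.0128,45),('g',.432,-.118,149)):print(k,fit(sc,im,k,x,y,d))
print('w',fit(cam('wrist',s),cv2.imread('pics/w4.png')[:,:,::-1],'g',.432,-.118,149))
E
```

```text
brass [ 0.3522  0.2499 31.4755  0.2304]
g [4.42300e-01 1.14000e-02 4.39353e+01 4.56400e-01]
g [ 4.274000e-01 -1.203000e-01  1.481112e+02  2.541000e-01]
w [ 4.301000e-01 -1.203000e-01  1.485593e+02  4.980000e-02]
```

Emit:
apply_moves:
  delta_pos:
    - [0.053,0.075,0]
    - [0.053,0.075,0]
    - [0.053,0.075,0]
    - [0.053,0.075,0]
  dr:
    - [0,0,-1]
    - [0,0,-1]
    - [0,0,-1]
    - [0,0,-1]
  jaw: [0.6,0.6,0.6,0.6]

```text
time: 8.45
tool_pos: [0.4309, -0.1187, 0.1946]
tool_rot: [-3.141, 0.0, 0.453]
contact_force: [-0.2, 0.3, 0.1]
opening: 0.0546
grip_force: 0.0
```

Emit:
apply_moves:
  delta_pos:
    - [0,0,0]
    - [0,0,0]
    - [0,0,0]
    - [0,0,0]
  dr:
    - [0,0,-1]
    - [0,0,-1]
    - [0,0,-1]
    - [0,0,-1]
  jaw: [0.6,0.6,0.6,0.6]

```text
time: 8.78
tool_pos: [0.4307, -0.1192, 0.1946]
tool_rot: [3.142, 0.001, -0.048]
contact_force: [-0.1, 0.2, 0.3]
opening: 0.0551
grip_force: 0.0
```

Emit:
apply_moves:
  delta_pos:
    - [0,0,0]
    - [0,0,-0.08]
    - [0,0,-0.16]
    - [0,0,-0.24]
    - [0,0,-0.3]
    - [0,0,-0.3]
    - [0,0,-0.3]
  dr:
    - [0,0,-0.98]
    - [0,0,-0.98]
    - [0,0,-0.98]
    - [0,0,-0.98]
    - [0,0,-0.98]
    - [0,0,-0.98]
    - [0,0,-0.98]
  jaw: [0.6,0.6,0.6,0.6,0.6,0.6,0.6]

```text
time: 9.37
tool_pos: [0.4297, -0.1189, 0.0743]
tool_rot: [3.141, 0.003, -0.532]
contact_force: [-0.3, -0.2, 0.2]
opening: 0.0547
grip_force: 0.0
```

Emit:
apply_moves:
  delta_pos:
    - [0,0,-0.08]
    - [0,0,-0.15]
    - [0,0,-0.15]
    - [0,0,-0.15]
    - [0,0,-0.15]
    - [0,0,-0.15]
    - [0,0,-0.15]
    - [0,0,-0.15]
  dr:
    - [0,0,-0.03]
    - [0,0,-0.03]
    - [0,0,-0.03]
    - [0,0,-0.03]
    - [0,0,-0.03]
    - [0,0,-0.03]
    - [0,0,-0.03]
    - [0,0,-0.03]
  jaw: [0.6,0.6,0.6,0.1,0.1,0.1,0.1,0.1]

```text
time: 10.03
tool_pos: [0.4304, -0.1196, 0.0163]
tool_rot: [-3.141, -0.002, -0.549]
contact_force: [-0.0, -0.2, 0.8]
opening: 0.0267
grip_force: 0.0
```

Emit:
apply_moves:
  delta_pos:
    - [0,0,0]
    - [0,0,0]
  dr:
    - [0,0,0]
    - [0,0,0]
  jaw: [0.1,0.1]

```text
time: 10.2
tool_pos: [0.4298, -0.1193, 0.0155]
tool_rot: [3.142, -0.001, -0.549]
contact_force: [0.1, -0.2, 0.1]
opening: 0.0128
grip_force: 0.0
```

```bash
python3 - <<'E'
from h import *
s,im=snap('wrist','w5'); c=cam('wrist',s);print(s['opening'],s['grip_force'])
s2,i2=snap('side','s5'); print(proj(cam('side'),s['tool_pos']),proj(c,s['tool_pos']))
u=proj(cam('side'),s['tool_pos']).astype(int)
b=i2[u[1]-45:u[1]+45,u[0]-60:u[0]+60]; b=cv2.resize(b,(400,300),interpolation=cv2.INTER_CUBIC)
cv2.imwrite('pics/m5.png',np.hstack([cv2.resize(im,(400,300)),b])[:,:,::-1])
E
```

```text
0.012821314279396579 0.0
[261.07242404 282.909533  ] [284.00992955 236.09039518]
```

View pics/m5.png

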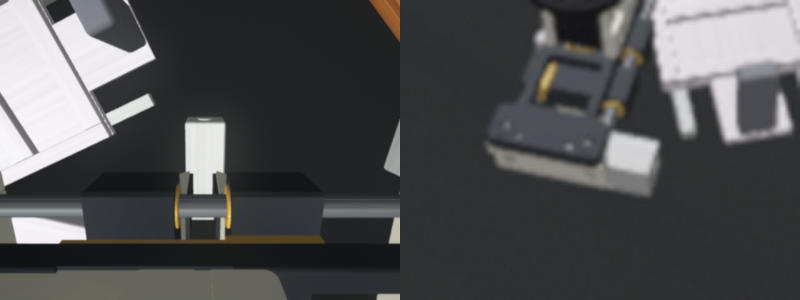

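The picture shows the bar running ahead under the fingers from (205,120), and it looks wider than the gap between them. I need to know whether the fingers are above the bar or whether it was squeezed forward.

```bash
python3 - <<'E'
from h import *
s=telemetry.observe(); c=cam('wrist',s); Rm=R.from_euler('xyz',s['tool_rot']).as_matrix()
for z,v in((.03,172),(.0,166)):
  p=ray(c,287,v,z); print(z,p,Rm.T@(p-s['tool_pos']))
for v in(168,172):
  a,b=ray(c,186*1.4,v,.03),ray(c,224*1.4,v,.03);print('width',np.linalg.norm(a-b))
# fingertip depth from tool x=0 plane: pixel row of tip
for z in(0,-.019,-.03,-.04): print(z,[proj(c,s['tool_pos']+Rm@np.array([x,0,z])).round(1) for x in(-.0095,0.0095)])
im=cv2.imread('pics/w5.png'); cv2.imwrite('pics/c5.png',cv2.resize(im[150:350,190:390],(600,600),interpolation=cv2.INTER_CUBIC))
E
```

```text
0.03 [ 0.46303171 -0.1414489   0.03      ] [ 0.04009415  0.00150193 -0.01471032]
0.0 [ 0.46203059 -0.14112425  0.        ] [0.03906392 0.00174449 0.01528947]
width 0.02736045559163362
width 0.027440998746281954
0 [array([284. , 251.3]), array([284. , 220.6])]
-0.019 [array([284. , 264.4]), array([284., 231.])]
-0.03 [array([284. , 273.3]), array([284. , 238.1])]
-0.04 [array([284. , 282.4]), array([284. , 245.3])]
```

View pics/c5.png

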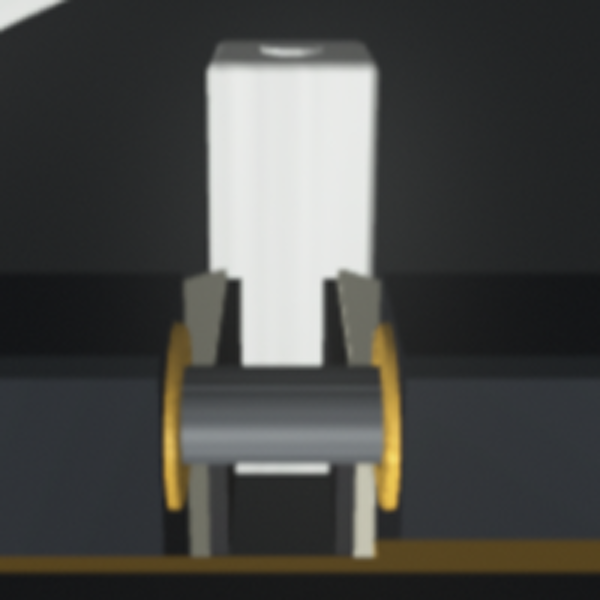

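The fingertips sit about 33 mm behind the reported TCP: front-edge row 241 corresponds to −0.034 in tool z. That explains the first handle misses as well. I'll open, go lower by that amount, and grip.

Emit:
apply_moves:
  delta_pos:
    - [0,0,0]
    - [0,0,0]
    - [0,0,0]
    - [0,0,0]
    - [0,0,0]
    - [0,0,0]
    - [0,0,-0.04]
    - [0,0,-0.084]
  dr:
    - [0,0,0]
    - [0,0,0]
    - [0,0,0]
    - [0,0,0]
    - [0,0,0]
    - [0,0,0]
    - [0,0,0]
    - [0,0,0]
  jaw: [0.6,0.6,0.6,0.6,0.6,0.6,0.6,0.6]

```text
time: 10.97
tool_pos: [0.4307, -0.1197, -0.018]
tool_rot: [-3.141, -0.003, -0.549]
contact_force: [0.8, 0.1, -0.0]
opening: 0.0545
grip_force: 0.0
```

Emit:
apply_moves:
  delta_pos:
    - [0,0,0]
    - [0,0,0]
    - [0,0,0]
    - [0,0,0]
    - [0,0,0]
    - [0,0,0]
    - [0,0,0]
  dr:
    - [0,0,0]
    - [0,0,0]
    - [0,0,0]
    - [0,0,0]
    - [0,0,0]
    - [0,0,0]
    - [0,0,0]
  jaw: [0.6,0.1,0.1,0.1,0.1,0.1,0.1]

```text
time: 11.55
tool_pos: [0.43, -0.1196, -0.0178]
tool_rot: [3.141, -0.001, -0.549]
contact_force: [-1.2, -2.2, 6.5]
opening: 0.0296
grip_force: 40.0
```

```bash
python3 - <<'E'
from h import *
s=dict(tool_pos=np.array([.40884854,-.14985033,.19581823]),tool_rot=[3.13928227,1.048e-4,.940993]); c=cam('wrist',s)
a,b=ray(c,309,72,.024),ray(c,420,5,.024);print(a,b,np.linalg.norm(a-b),np.degrees(np.arctan2(*(b-a)[[1,0]])),(a+b)/2+.1*np.array([.12,.993,0]))
E
```

```text
[ 0.49376674 -0.07542698  0.024     ] [ 0.61206523 -0.08842632  0.024     ] 0.1190105656327721 -6.270845594127284 [0.56491599 0.01737335 0.024     ]
```

Emit:
apply_moves:
  delta_pos:
    - [0,0,0.1]
    - [0,0,0.2]
    - [0,0,0.29]
    - [0.08,0.05,0.29]
    - [0.16,0.1,0.29]
    - [0.24,0.15,0.29]
    - [0.32,0.19,0.29]
    - [0.32,0.19,0.29]
  dr:
    - [0,0,0]
    - [0,0,0]
    - [0,0,0.2]
    - [0,0,0.4]
    - [0,0,0.6]
    - [0,0,0.86]
    - [0,0,0.86]
    - [0,0,0.86]
  jaw: [0.1,0.1,0.1,0.1,0.1,0.1,0.1,0.1]

```text
time: 12.22
tool_pos: [0.5624, -0.0401, 0.097]
tool_rot: [-3.14, -0.004, -0.115]
contact_force: [-0.3, -0.8, -4.6]
opening: 0.0294
grip_force: 40.0
```

Emit:
apply_moves:
  delta_pos:
    - [-0.01,-0.012,0]
    - [-0.01,-0.012,-0.08]
    - [-0.01,-0.012,-0.16]
    - [-0.01,-0.012,-0.2]
    - [-0.01,-0.012,-0.22]
    - [-0.01,-0.012,-0.235]
    - [-0.01,-0.012,-0.235]
  dr:
    - [0,0,0]
    - [0,0,0]
    - [0,0,0]
    - [0,0,0]
    - [0,0,0]
    - [0,0,0]
    - [0,0,0]
  jaw: [0.1,0.1,0.1,0.1,0.1,0.1,0.1]

```text
time: 12.8
tool_pos: [0.5527, -0.0484, 0.0029]
tool_rot: [-3.142, 0.002, -0.12]
contact_force: [-0.7, -0.1, -4.3]
opening: 0.0298
grip_force: 40.0
```

Emit:
apply_moves:
  delta_pos:
    - [0.01,0.007,0]
    - [0.01,0.007,-0.01]
    - [0.01,0.007,-0.01]
    - [0.01,0.007,-0.01]
    - [0.01,0.007,-0.01]
    - [0.01,0.007,-0.01]
    - [0.01,0.007,0.05]
    - [0.01,0.007,0.15]
  dr:
    - [0,0,0]
    - [0,0,0]
    - [0,0,0]
    - [0,0,0]
    - [0,0,0]
    - [0,0,0]
    - [0,0,0]
    - [0,0,0]
  jaw: [0.1,0.1,0.5,0.5,0.5,0.5,0.5,0.5]

```text
time: 13.47
tool_pos: [0.5546, -0.0447, 0.0609]
tool_rot: [-3.141, 0.008, -0.119]
contact_force: [0.7, -0.3, 0.3]
opening: 0.0463
grip_force: 0.0
```

Emit:
apply_moves:
  delta_pos:
    - [0,0,0.15]
    - [-0.1,0.02,0.25]
    - [-0.2,0.03,0.25]
    - [-0.3,0.04,0.25]
    - [-0.35,0.04,0.25]
    - [-0.35,0.04,0.25]
    - [-0.35,0.04,0.25]
    - [-0.35,0.04,0.25]
  dr:
    - [0,0,0]
    - [0,0,0.25]
    - [0,0,0.5]
    - [0,0,0.75]
    - [0,0,1]
    - [0,0,1]
    - [0,0,1]
    - [0,0,1]
  jaw: [0.5,0.5,0.5,0.6,0.6,0.6,0.6,0.6]

```text
time: 14.13
tool_pos: [0.4186, -0.0295, 0.1643]
tool_rot: [3.14, -0.002, 0.38]
contact_force: [0.7, -0.5, 0.7]
opening: 0.0555
grip_force: 0.0
```

```bash
python3 - <<'E'
from h import *
s,im=snap('wrist','w6'); print(s['tool_pos'],s['tool_rot'])
c=cam('wrist',s)
print('bar1 in tray',fit(c,im,'g',.556,-.0455,-7,.016)); print('g2',fit(c,im,'g',.445,.0115,44))
for p in([.556,-.0455,.046],[.445,.0115,.03]):print(proj(c,p))
E
```

```text
[ 0.41863702 -0.02952155  0.16431076] [ 3.13991734e+00 -2.20124854e-03  3.79663670e-01]
bar1 in tray [ 6.111000e-01  2.740000e-02 -1.320958e+02  8.330000e-02]
g2 [4.44900e-01 1.10000e-02 4.37646e+01 8.15000e-02]
[363.58054308  50.37437465]
[253.61210606 148.70373931]
```

View pics/w6.png

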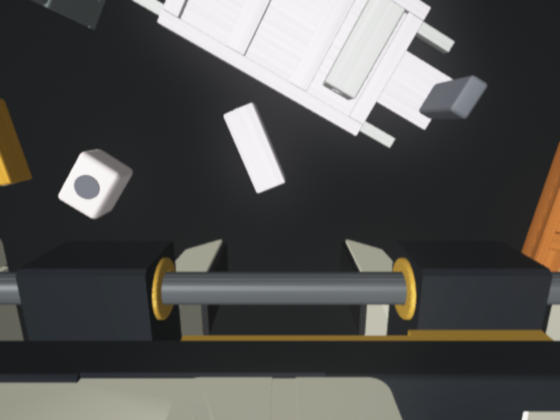

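The wrist view shows the first bar lying in the slot nearest the handle at (365,45), and g2 at (254,148).

Emit:
apply_moves:
  delta_pos:
    - [0.066,0.101,0]
    - [0.066,0.101,0]
    - [0.066,0.101,-0.08]
    - [0.066,0.101,-0.16]
    - [0.066,0.101,-0.24]
    - [0.066,0.101,-0.32]
    - [0.066,0.101,-0.38]
    - [0.066,0.101,-0.38]
  dr:
    - [0,0,0.77]
    - [0,0,0.77]
    - [0,0,0.77]
    - [0,0,0.77]
    - [0,0,0.77]
    - [0,0,0.77]
    - [0,0,0.77]
    - [0,0,0.77]
  jaw: [0.6,0.6,0.6,0.6,0.6,0.6,0.6,0.6]

```text
time: 14.85
tool_pos: [0.4417, 0.0116, 0.0071]
tool_rot: [-3.135, 0.005, 0.765]
contact_force: [-0.3, 0.3, -0.1]
opening: 0.0552
grip_force: 0.0
```

Emit:
apply_moves:
  delta_pos:
    - [0,0,-0.04]
    - [0,0,-0.074]
    - [0,0,-0.074]
    - [0,0,-0.074]
    - [0,0,-0.074]
    - [0,0,-0.074]
    - [0,0,-0.074]
    - [0,0,-0.074]
  dr:
    - [0,0,0]
    - [0,0,0]
    - [0,0,0]
    - [0,0,0]
    - [0,0,0]
    - [0,0,0]
    - [0,0,0]
    - [0,0,0]
  jaw: [0.6,0.6,0.1,0.1,0.1,0.1,0.1,0.1]

```text
time: 15.52
tool_pos: [0.4452, 0.011, -0.017]
tool_rot: [3.139, -0.002, 0.766]
contact_force: [-0.0, 0.3, 6.6]
opening: 0.0294
grip_force: 40.0
```

Emit:
apply_moves:
  delta_pos:
    - [0,0,0.1]
    - [0,0,0.2]
    - [0,0,0.29]
    - [0,0,0.29]
    - [0.1,0.01,0.29]
    - [0.2,0.02,0.29]
    - [0.298,0.023,0.29]
    - [0.298,0.023,0.29]
  dr:
    - [0,0,0]
    - [0,0,0]
    - [0,0,-0.2]
    - [0,0,-0.4]
    - [0,0,-0.6]
    - [0,0,-0.8]
    - [0,0,-1]
    - [0,0,-1]
  jaw: [0.1,0.1,0.1,0.1,0.1,0.1,0.1,0.1]

```text
time: 16.18
tool_pos: [0.5696, 0.0202, 0.0976]
tool_rot: [3.14, -0.006, 0.261]
contact_force: [0.3, -0.4, -2.0]
opening: 0.0293
grip_force: 40.0
```

Emit:
apply_moves:
  delta_pos:
    - [0,0,0]
    - [0,0,0]
    - [0,0,0]
    - [0,0,0]
    - [0,0,-0.08]
    - [0,0,-0.16]
    - [0,0,-0.2]
    - [0,0,-0.2]
  dr:
    - [0,0,-0.77]
    - [0,0,-0.77]
    - [0,0,-0.77]
    - [0,0,-0.77]
    - [0,0,-0.77]
    - [0,0,-0.77]
    - [0,0,-0.77]
    - [0,0,-0.77]
  jaw: [0.1,0.1,0.1,0.1,0.1,0.1,0.1,0.1]

```text
time: 16.85
tool_pos: [0.5596, 0.0207, 0.0141]
tool_rot: [3.141, 0.008, -0.115]
contact_force: [-0.6, -0.6, -2.8]
opening: 0.0297
grip_force: 40.0
```

Emit:
apply_moves:
  delta_pos:
    - [0,0,-0.02]
    - [0,0,-0.047]
    - [0,0,-0.047]
    - [0,0,-0.047]
    - [0,0,-0.047]
    - [0,0,-0.047]
    - [0,0,-0.047]
    - [0,0,0.04]
  dr:
    - [0,0,0]
    - [0,0,0]
    - [0,0,0]
    - [0,0,0]
    - [0,0,0]
    - [0,0,0]
    - [0,0,0]
    - [0,0,0]
  jaw: [0.1,0.1,0.1,0.5,0.5,0.5,0.5,0.5]

```text
time: 17.52
tool_pos: [0.5588, 0.0207, 0.029]
tool_rot: [3.141, 0.011, -0.119]
contact_force: [-1.0, -0.0, -0.1]
opening: 0.0457
grip_force: 0.0
```

Emit:
apply_moves:
  delta_pos:
    - [0,0,0.1]
    - [-0.05,0,0.2]
    - [-0.13,0.06,0.3]
    - [-0.22,0.13,0.38]
    - [-0.3,0.2,0.38]
    - [-0.38,0.27,0.38]
    - [-0.46,0.34,0.38]
    - [-0.54,0.4,0.38]
  dr:
    - [0,0,0]
    - [0,0,0.2]
    - [0,0,0.4]
    - [0,0,0.6]
    - [0,0,0.8]
    - [0,0,1]
    - [0,0,1]
    - [0,0,1]
  jaw: [0.5,0.5,0.5,0.5,0.6,0.6,0.6,0.6]

```text
time: 18.18
tool_pos: [0.3675, 0.1641, 0.1864]
tool_rot: [3.141, -0.002, 0.381]
contact_force: [0.2, 1.3, 0.8]
opening: 0.0548
grip_force: 0.0
```

Emit:
apply_moves:
  delta_pos:
    - [-0.02,0,0]
    - [-0.02,0,0]
    - [-0.02,0,0]
    - [-0.02,0,0]
  dr:
    - [0,0,0]
    - [0,0,0]
    - [0,0,0]
    - [0,0,0]
  jaw: [0.6,0.6,0.6,0.6]

```text
time: 18.52
tool_pos: [0.362, 0.1627, 0.1856]
tool_rot: [3.141, -0.001, 0.38]
contact_force: [-0.2, -0.3, 0.2]
opening: 0.0554
grip_force: 0.0
```

```bash
python3 - <<'E'
from h import *
s,im=snap('wrist','w7'); print(s['tool_pos'],s['tool_rot'])
c=cam('wrist',s); print('brass',fit(c,im,'brass',.355,.249,31),proj(c,[.355,.249,.03]))
v=im.astype(int);m=(v[:,:,0]-v[:,:,2]>60)&(v[:,:,1]-v[:,:,2]>35); m[235:]=0; ys,xs=np.nonzero(m);print(len(xs),xs.mean(),ys.mean(),xs.min(),xs.max(),ys.min(),ys.max())
E
```

```text
[0.36203473 0.16268068 0.185641  ] [ 3.14097507e+00 -1.14744206e-03  3.80374266e-01]
brass [ 0.3548  0.2491 31.6192  0.1022] [201.4633332  160.97560399]
2733 202.96633735821442 159.03256494694475 178 226 118 201
```

Emit:
apply_moves:
  delta_pos:
    - [-0.01,0.1,0]
    - [-0.018,0.2,0]
    - [-0.018,0.216,-0.08]
    - [-0.018,0.216,-0.17]
    - [-0.018,0.216,-0.26]
    - [-0.018,0.216,-0.35]
    - [-0.018,0.216,-0.43]
    - [-0.018,0.216,-0.43]
  dr:
    - [0,0,0.343]
    - [0,0,0.343]
    - [0,0,0.343]
    - [0,0,0.343]
    - [0,0,0.343]
    - [0,0,0.343]
    - [0,0,0.343]
    - [0,0,0.343]
  jaw: [0.6,0.6,0.6,0.6,0.6,0.6,0.6,0.6]

```text
time: 19.23
tool_pos: [0.3508, 0.2471, 0.0082]
tool_rot: [-3.141, 0.011, 0.551]
contact_force: [-1.6, -1.0, -0.4]
opening: 0.055
grip_force: 0.0
```

Emit:
apply_moves:
  delta_pos:
    - [0,0,-0.04]
    - [0,0,-0.079]
    - [0,0,-0.079]
    - [0,0,-0.079]
    - [0,0,-0.079]
    - [0,0,-0.079]
    - [0,0,-0.079]
    - [0,0,-0.079]
  dr:
    - [0,0,0]
    - [0,0,0]
    - [0,0,0]
    - [0,0,0]
    - [0,0,0]
    - [0,0,0]
    - [0,0,0]
    - [0,0,0]
  jaw: [0.6,0.6,0.1,0.1,0.1,0.1,0.1,0.1]

```text
time: 19.9
tool_pos: [0.3548, 0.2498, -0.0169]
tool_rot: [3.141, -0.003, 0.553]
contact_force: [2.3, -2.8, 8.4]
opening: 0.0293
grip_force: 40.0
```

Emit:
apply_moves:
  delta_pos:
    - [0,0,0.1]
    - [0,0,0.2]
    - [0,0,0.3]
    - [0,-0.08,0.38]
    - [0.05,-0.16,0.38]
    - [0.12,-0.22,0.38]
    - [0.19,-0.28,0.38]
    - [0.26,-0.34,0.38]
  dr:
    - [0,0,0]
    - [0,0,-0.2]
    - [0,0,-0.4]
    - [0,0,-0.6]
    - [0,0,-0.8]
    - [0,0,-1]
    - [0,0,-1]
    - [0,0,-1]
  jaw: [0.1,0.1,0.1,0.1,0.1,0.1,0.1,0.1]

```text
time: 20.57
tool_pos: [0.4575, 0.1123, 0.134]
tool_rot: [-3.141, 0.001, 0.052]
contact_force: [0.6, 1.5, -6.7]
opening: 0.0296
grip_force: 40.0
```

Emit:
apply_moves:
  delta_pos:
    - [0.08,-0.03,0]
    - [0.17,-0.06,0]
    - [0.25,-0.08,0]
    - [0.282,-0.082,0]
    - [0.282,-0.082,0]
    - [0.282,-0.082,-0.08]
    - [0.282,-0.082,-0.16]
    - [0.282,-0.082,-0.24]
  dr:
    - [0,0,-0.346]
    - [0,0,-0.346]
    - [0,0,-0.346]
    - [0,0,-0.346]
    - [0,0,-0.346]
    - [0,0,-0.346]
    - [0,0,-0.346]
    - [0,0,-0.346]
  jaw: [0.1,0.1,0.1,0.1,0.1,0.1,0.1,0.1]

```text
time: 21.23
tool_pos: [0.5688, 0.0812, 0.0366]
tool_rot: [3.142, 0.001, -0.12]
contact_force: [1.3, 0.1, -7.2]
opening: 0.0293
grip_force: 40.0
```

Emit:
apply_moves:
  delta_pos:
    - [0,0,0]
    - [0,0,0]
  dr:
    - [0,0,0]
    - [0,0,0]
  jaw: [0.1,0.1]

```text
time: 21.4
tool_pos: [0.5677, 0.0811, 0.0364]
tool_rot: [3.141, 0.006, -0.12]
contact_force: [-0.5, -0.3, -5.2]
opening: 0.0295
grip_force: 40.0
```

Emit:
apply_moves:
  delta_pos:
    - [0.01,0,-0.04]
    - [0.01,0,-0.07]
    - [0.01,0,-0.09]
    - [0.01,0,-0.09]
    - [0.01,0,-0.09]
    - [0.01,0,-0.09]
    - [0.01,0,-0.09]
    - [0.01,0,-0.09]
  dr:
    - [0,0,0]
    - [0,0,0]
    - [0,0,0]
    - [0,0,0]
    - [0,0,0]
    - [0,0,0]
    - [0,0,0]
    - [0,0,0]
  jaw: [0.1,0.1,0.1,0.1,0.5,0.5,0.5,0.5]

```text
time: 22.07
tool_pos: [0.5756, 0.0808, 0.0035]
tool_rot: [-3.141, -0.003, -0.12]
contact_force: [-0.3, 0.5, 0.4]
opening: 0.0453
grip_force: 0.0
```

Emit:
apply_moves:
  delta_pos:
    - [0,0,0.1]
    - [0,0,0.2]
    - [0,0,0.3]
    - [-0.06,-0.03,0.38]
    - [-0.14,-0.06,0.45]
    - [-0.22,-0.09,0.5]
    - [-0.29,-0.12,0.52]
    - [-0.29,-0.12,0.52]
  dr:
    - [0,0,0]
    - [0,0,0]
    - [0,0,0]
    - [0,0,0]
    - [0,0,0]
    - [0,0,0]
    - [0,0,0]
    - [0,0,0]
  jaw: [0.5,0.5,0.5,0.5,0.5,0.5,0.5,0.5]

```text
time: 22.73
tool_pos: [0.4553, 0.0316, 0.2132]
tool_rot: [3.141, -0.004, -0.121]
contact_force: [1.1, -0.3, 0.4]
opening: 0.0461
grip_force: 0.0
```

Emit:
apply_moves:
  delta_pos:
    - [0,0,0]
    - [0,0,0]
    - [0,0,0]
  dr:
    - [0,0,0]
    - [0,0,0]
    - [0,0,0]
  jaw: [0.5,0.5,0.5]

```text
time: 22.98
tool_pos: [0.459, 0.033, 0.2096]
tool_rot: [-3.142, -0.0, -0.12]
contact_force: [0.1, -0.3, 0.3]
opening: 0.0461
grip_force: 0.0
```

```bash
python3 - <<'E'
from h import *
s,im=snap('wrist','w8'); print(s['tool_pos'],s['tool_rot'])
c=cam('wrist',s)
print('brass',fit(c,im,'brass',.572,.081,-7,.016))
E
```

```text
[0.45898666 0.03299482 0.20956005] [-3.14152636e+00 -4.33282287e-05 -1.20080691e-01]
brass [ 0.5727  0.0816 -6.3231  0.1025]
```

View pics/w8.png

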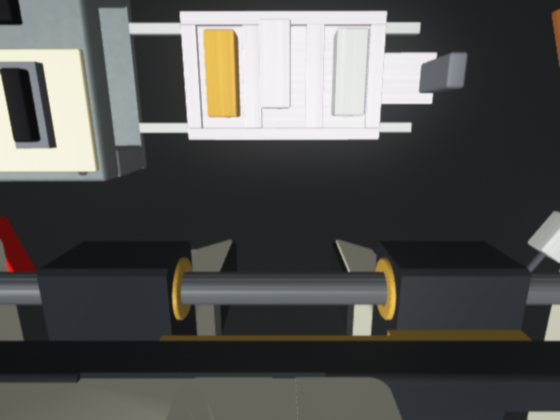

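The wrist view shows brass at (221,73) and the first bar at (350,72), both seated. The middle bar at (275,63) sits about 10 mm too far to +x and to the brass side, so it was nudged and may be riding the rib. I'll regrip it and re-seat it.

Emit:
apply_moves:
  delta_pos:
    - [0.1,-0.01,0]
    - [0.2,-0.02,0]
    - [0.28,-0.026,0]
    - [0.28,-0.026,-0.1]
    - [0.28,-0.026,-0.2]
    - [0.28,-0.026,-0.3]
    - [0.28,-0.026,-0.4]
    - [0.28,-0.026,-0.4]
  dr:
    - [0,0,0]
    - [0,0,0]
    - [0,0,0]
    - [0,0,0]
    - [0,0,0]
    - [0,0,0]
    - [0,0,0]
    - [0,0,0]
  jaw: [0.5,0.5,0.5,0.5,0.5,0.5,0.5,0.5]

```text
time: 23.7
tool_pos: [0.5647, 0.0232, 0.041]
tool_rot: [3.141, 0.016, -0.12]
contact_force: [-1.7, 0.2, -0.7]
opening: 0.0461
grip_force: 0.0
```

Emit:
apply_moves:
  delta_pos:
    - [0,0,0]
    - [0,0,0]
  dr:
    - [0,0,0]
    - [0,0,0]
  jaw: [0.5,0.5]

```text
time: 23.87
tool_pos: [0.572, 0.0225, 0.0513]
tool_rot: [-3.142, -0.002, -0.12]
contact_force: [0.5, -0.6, 0.3]
opening: 0.046
grip_force: 0.0
```

Emit:
apply_moves:
  delta_pos:
    - [0,0,-0.05]
    - [0,0,-0.09]
    - [0,0,-0.125]
    - [0,0,-0.125]
    - [0,0,-0.125]
    - [0,0,-0.125]
    - [0,0,-0.125]
    - [0,0,-0.125]
  dr:
    - [0,0,0]
    - [0,0,0]
    - [0,0,0]
    - [0,0,0]
    - [0,0,0]
    - [0,0,0]
    - [0,0,0]
    - [0,0,0]
  jaw: [0.5,0.5,0.5,0.5,0.1,0.1,0.1,0.1]

```text
time: 24.53
tool_pos: [0.5719, 0.0225, 0.0019]
tool_rot: [-3.141, -0.004, -0.12]
contact_force: [-0.9, 0.6, 7.7]
opening: 0.0296
grip_force: 40.0
```

Emit:
apply_moves:
  delta_pos:
    - [0,0,0.06]
    - [-0.029,-0.009,0.06]
    - [-0.029,-0.009,0.06]
    - [-0.029,-0.009,0.06]
    - [-0.029,-0.009,0.02]
    - [-0.029,-0.009,0]
    - [-0.029,-0.009,-0.003]
    - [-0.029,-0.009,-0.003]
  dr:
    - [0,0,0]
    - [0,0,0]
    - [0,0,0]
    - [0,0,0]
    - [0,0,0]
    - [0,0,0]
    - [0,0,0]
    - [0,0,0]
  jaw: [0.1,0.1,0.1,0.1,0.1,0.1,0.1,0.1]

```text
time: 25.2
tool_pos: [0.5596, 0.0187, -0.0003]
tool_rot: [3.141, -0.001, -0.12]
contact_force: [-3.6, -0.1, 11.5]
opening: 0.0294
grip_force: 40.0
```

Emit:
apply_moves:
  delta_pos:
    - [0,0,0]
    - [0,0,0]
    - [0,0,0]
    - [0,0,0]
    - [0,0,0.1]
    - [0,0,0.2]
    - [0,0,0.3]
    - [0,0,0.4]
  dr:
    - [0,0,0]
    - [0,0,0]
    - [0,0,0]
    - [0,0,0]
    - [0,0,0]
    - [0,0,0]
    - [0,0,0]
    - [0,0,0]
  jaw: [0.1,0.5,0.5,0.5,0.5,0.5,0.5,0.5]

```text
time: 25.87
tool_pos: [0.5582, 0.0189, 0.1598]
tool_rot: [3.141, 0.001, -0.12]
contact_force: [0.9, 0.3, 0.7]
opening: 0.046
grip_force: 0.0
```

Emit:
apply_moves:
  delta_pos:
    - [-0.1,0.015,0.05]
    - [-0.2,0.03,0.1]
    - [-0.248,0.035,0.125]
    - [-0.248,0.035,0.125]
    - [-0.248,0.035,0.125]
    - [-0.248,0.035,0.125]
  dr:
    - [0,0,0]
    - [0,0,0]
    - [0,0,0]
    - [0,0,0]
    - [0,0,0]
    - [0,0,0]
  jaw: [0.5,0.5,0.5,0.5,0.5,0.5]

```text
time: 26.37
tool_pos: [0.46, 0.0327, 0.2083]
tool_rot: [3.141, -0.0, -0.12]
contact_force: [0.8, 0.4, -0.0]
opening: 0.0457
grip_force: 0.0
```

```bash
python3 - <<'E'
from h import *
s,im=snap('wrist','w9'); print(s['tool_pos'],s['tool_rot'])
c=cam('wrist',s); print('brass',fit(c,im,'brass',.572,.081,-7,.016), 'steel',fit(c,im,'g',.5555,-.045,-7,.016))
for p in([.5727,.0816],[.5645,.018],[.5555,-.045]): print(proj(c,p+[.046]))
old=cv2.imread('pics/w8.png')
g=lambda a:cv2.GaussianBlur(a[:,:,1],(3,3),0).astype(int)
o,n=g(old),g(cv2.imread('pics/w9.png'))
print('old row60',o[60,240:330:2]);print('new row70',n[70,240:330:2]);
print('new col',n[6:136:2,278])
E
```

```text
[0.46003401 0.03268846 0.20830216] [ 3.14148698e+00 -1.95991383e-04 -1.20380345e-01]
brass [ 0.5734  0.0818 -5.9735  0.1029] steel [ 6.4860e-01 -2.9200e-02 -5.0688e+01  9.4400e-02]
[219.69395162  75.7217404 ]
[286.43799978  76.32517094]
[352.59548393  77.88554634]
old row60 [236 240 242 240 240 241 240 238 235 231 236 239 242 241 241 241 240 240
 241 242 242 241 238 238 231 213 239 241 241 241 241 241 239 238 241 240
 241 241 239 237 235 230 233 240 240]
new row70 [237 242 243 240 240 241 240 238 236 235 215 235 242 242 241 237 239 241
 243 242 242 241 240 241 242 243 242 239 238 238 217 231 239 241 242 242
 242 242 240 238 236 234 235 242 242]
new col [ 53  53  71 180 235 237 237 235 235 216 187 231 242 242 237 237 241 241
 241 241 241 241 241 241 241 241 242 242 242 242 242 242 242 242 242 242
 242 242 242 242 242 242 242 241 241 241 241 241 241 241 241 241 240 240
 240 240 239 230 227 237 238 227 232 240 241]
```

```bash
python3 - <<'E'
from h import *
im=cv2.imread('pics/w9.png')[5:145,175:395].astype(float)
im=np.clip((im-190)*4,0,255).astype(np.uint8)
cv2.imwrite('pics/c9.png',cv2.resize(im,(770,490),interpolation=cv2.INTER_CUBIC))
E
```

```text
(no output)
```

View pics/c9.png

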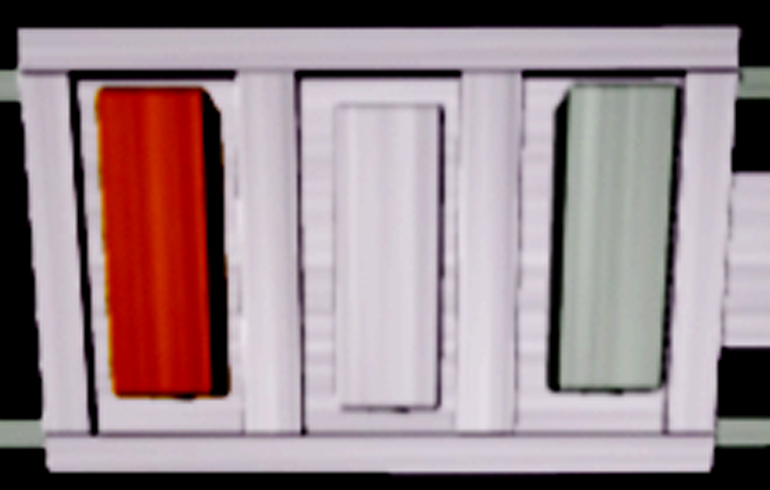

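All three bars lie flat in their slots (crop columns ~160, 390 and 615). Next is the handle.

Emit:
apply_moves:
  delta_pos:
    - [0.05,-0.1,0]
    - [0.11,-0.2,0]
    - [0.16,-0.3,0]
    - [0.219,-0.404,0]
  dr:
    - [0,0,1]
    - [0,0,1]
    - [0,0,1]
    - [0,0,1]
  jaw: [0.6,0.6,0.6,0.6]

```text
time: 26.75
tool_pos: [0.5372, -0.1107, 0.2071]
tool_rot: [-3.14, 0.001, 0.37]
contact_force: [0.8, 0.6, 0.5]
opening: 0.055
grip_force: 0.0
```

Emit:
apply_moves:
  delta_pos:
    - [0,0,0]
    - [0,0,0]
    - [0,0,0]
    - [0,0,0]
  dr:
    - [0,0,1]
    - [0,0,1]
    - [0,0,1]
    - [0,0,1]
  jaw: [0.6,0.6,0.6,0.6]

```text
time: 27.08
tool_pos: [0.5366, -0.1096, 0.2065]
tool_rot: [-3.139, 0.001, 0.868]
contact_force: [0.4, 0.2, -0.1]
opening: 0.0551
grip_force: 0.0
```

Emit:
apply_moves:
  delta_pos:
    - [0,0,0]
    - [0,0,0]
    - [0,0,0]
    - [0,0,0]
  dr:
    - [0,0,1]
    - [0,0,1]
    - [0,0,1]
    - [0,0,1]
  jaw: [0.6,0.6,0.6,0.6]

```text
time: 27.42
tool_pos: [0.5365, -0.1093, 0.2068]
tool_rot: [-3.139, -0.0, 1.369]
contact_force: [-0.1, -0.3, -0.3]
opening: 0.0551
grip_force: 0.0
```

Emit:
apply_moves:
  delta_pos:
    - [0,0,0]
    - [0,0,0]
    - [0,0,0]
  dr:
    - [0,0,0.14]
    - [0,0,0.14]
    - [0,0,0.14]
  jaw: [0.6,0.6,0.6]

```text
time: 27.67
tool_pos: [0.5364, -0.1091, 0.2073]
tool_rot: [-3.14, -0.0, 1.431]
contact_force: [-0.8, 1.3, -0.5]
opening: 0.055
grip_force: 0.0
```

Emit:
apply_moves:
  delta_pos:
    - [0.028,-0.05,0]
    - [0.028,-0.05,-0.08]
    - [0.028,-0.05,-0.17]
    - [0.028,-0.05,-0.26]
    - [0.028,-0.05,-0.34]
    - [0.028,-0.05,-0.4]
    - [0.028,-0.05,-0.44]
    - [0.028,-0.05,-0.44]
  dr:
    - [0,0,0.04]
    - [0,0,0.04]
    - [0,0,0.04]
    - [0,0,0.04]
    - [0,0,0.04]
    - [0,0,0.04]
    - [0,0,0.04]
    - [0,0,0.04]
  jaw: [0.6,0.6,0.6,0.6,0.6,0.6,0.6,0.6]

```text
time: 28.33
tool_pos: [0.5448, -0.1281, 0.0283]
tool_rot: [-3.134, -0.002, 1.451]
contact_force: [-0.5, 1.0, 0.3]
opening: 0.0554
grip_force: 0.0
```

Emit:
apply_moves:
  delta_pos:
    - [0,0,0]
    - [0,0,0]
    - [0,0,0]
    - [0,0,0]
    - [0,0,0]
    - [0,0,0]
  dr:
    - [0,0,0]
    - [0,0,0]
    - [0,0,0]
    - [0,0,0]
    - [0,0,0]
    - [0,0,0]
  jaw: [0.1,0.1,0.1,0.1,0.1,0.1]

```text
time: 28.83
tool_pos: [0.5475, -0.1291, 0.0338]
tool_rot: [3.14, 0.001, 1.453]
contact_force: [-2.0, -0.0, 6.6]
opening: 0.0295
grip_force: 40.0
```

Emit:
apply_moves:
  delta_pos:
    - [0.004,0.03,0]
    - [0.009,0.075,0]
    - [0.014,0.12,0]
    - [0.02,0.165,0]
    - [0.025,0.21,0]
    - [0.031,0.255,0]
    - [0.036,0.3,0]
    - [0.042,0.345,0]
  dr:
    - [0,0,0]
    - [0,0,0]
    - [0,0,0]
    - [0,0,0]
    - [0,0,0]
    - [0,0,0]
    - [0,0,0]
    - [0,0,0]
  jaw: [0.1,0.1,0.1,0.1,0.1,0.1,0.1,0.1]

```text
time: 29.5
tool_pos: [0.564, 0.0092, 0.0338]
tool_rot: [3.141, 0.001, 1.453]
contact_force: [-3.9, -4.4, 7.0]
opening: 0.0298
grip_force: 40.0
```

Emit:
apply_moves:
  delta_pos:
    - [0.005,0.045,0]
    - [0.011,0.09,0]
    - [0.016,0.135,0]
    - [0.022,0.18,0]
    - [0.027,0.22,0]
    - [0.031,0.25,0]
    - [0.034,0.28,0]
    - [0.034,0.28,0]
  dr:
    - [0,0,0]
    - [0,0,0]
    - [0,0,0]
    - [0,0,0]
    - [0,0,0]
    - [0,0,0]
    - [0,0,0]
    - [0,0,0]
  jaw: [0.1,0.1,0.1,0.1,0.1,0.1,0.1,0.1]

```text
time: 30.17
tool_pos: [0.5776, 0.1238, 0.0338]
tool_rot: [3.141, -0.002, 1.454]
contact_force: [-4.5, 3.7, 7.5]
opening: 0.0297
grip_force: 40.0
```

Emit:
apply_moves:
  delta_pos:
    - [0.001,0.009,0]
    - [0.002,0.018,0]
    - [0.003,0.027,0]
    - [0.003,0.031,0]
    - [0.003,0.031,0]
  dr:
    - [0,0,0]
    - [0,0,0]
    - [0,0,0]
    - [0,0,0]
    - [0,0,0]
  jaw: [0.1,0.1,0.1,0.1,0.1]

```text
time: 30.58
tool_pos: [0.5787, 0.1332, 0.0338]
tool_rot: [3.141, 0.001, 1.454]
contact_force: [-4.3, -1.8, 6.9]
opening: 0.0297
grip_force: 40.0
```

Emit:
apply_moves:
  delta_pos:
    - [0,0.006,0]
    - [0,0.012,0]
    - [0,0.012,0]
    - [0,0.012,0]
  dr:
    - [0,0,0]
    - [0,0,0]
    - [0,0,0]
    - [0,0,0]
  jaw: [0.1,0.1,0.1,0.1]

```text
time: 30.92
tool_pos: [0.5786, 0.1331, 0.0338]
tool_rot: [-3.142, 0.007, 1.453]
contact_force: [-4.3, -20.5, 8.1]
opening: 0.0296
grip_force: 40.0
```

Emit:
apply_moves:
  delta_pos:
    - [0,0,0]
    - [0,0,0]
    - [0,0,0]
    - [0,0,0.1]
    - [0,0,0.2]
    - [0,0,0.3]
    - [0,0,0.4]
    - [0,0,0.5]
  dr:
    - [0,0,0]
    - [0,0,0]
    - [0,0,0]
    - [0,0,0]
    - [0,0,0]
    - [0,0,0]
    - [0,0,0]
    - [0,0,0]
  jaw: [0.6,0.6,0.6,0.6,0.6,0.6,0.6,0.6]

```text
time: 31.58
tool_pos: [0.5785, 0.1389, 0.2347]
tool_rot: [3.141, -0.0, 1.454]
contact_force: [1.9, 0.3, 0.4]
opening: 0.0552
grip_force: 0.0
```

Emit:
apply_moves:
  delta_pos:
    - [-0.02,0.08,0.06]
    - [-0.045,0.162,0.06]
    - [-0.045,0.162,0.06]
    - [-0.045,0.162,0.06]
    - [-0.045,0.162,0.06]
    - [-0.045,0.162,0.06]
    - [-0.045,0.162,0.06]
    - [-0.045,0.162,0.06]
  dr:
    - [0,0,0]
    - [0,0,0]
    - [0,0,0]
    - [0,0,0]
    - [0,0,0]
    - [0,0,0]
    - [0,0,0]
    - [0,0,0]
  jaw: [0.1,0,0,0,0,0,0,0]

```text
time: 32.25
tool_pos: [0.5611, 0.2022, 0.2561]
tool_rot: [-3.141, 0.0, 1.452]
contact_force: [0.8, -0.6, -1.2]
opening: 0.0062
grip_force: 0.0
```

```bash
python3 - <<'E'
from h import *
s,im=snap('wrist','w10'); print(s['tool_pos'],s['tool_rot'],s['opening'])
c=cam('wrist',s)
K=[[.578,.352,.12],[.5705,.291,.12],[.563,.231,.12]]
g=cv2.cvtColor(im,cv2.COLOR_RGB2GRAY)
n,l,st,ce=cv2.connectedComponentsWithStats((g<60).astype(np.uint8))
for k in K:
    u=proj(c,k); r=18; sub=l[int(u[1])-3:int(u[1])+4,int(u[0])-3:int(u[0])+4] if 0<u[1]<420 else np.array([0])
    for i in set(sub.ravel())-{0}: print(u,st[i],ce[i],ray(c,*ce[i],.12).round(4))
print(np.percentile(g[:240],[2,20,50]))
E
```

```text
[0.56111502 0.20224028 0.25611041] [-3.14095088e+00  3.60495230e-04  1.45194677e+00] 0.006196811361417345
[282.80134584  17.62133655] [265   0  30  34 465] [282.36774194  12.49892473] [0.5781 0.356  0.12  ]
[31. 33. 50.]
```

```bash
python3 - <<'E'
from h import *
s=telemetry.observe();c=cam('wrist',s); im=cv2.imread('pics/w10.png'); g=cv2.cvtColor(im,cv2.COLOR_BGR2GRAY)
for t in(30,40,50):
  n,l,st,ce=cv2.connectedComponentsWithStats((g<t).astype(np.uint8))
  for i in range(1,n):
    if 200<st[i][4]<2500 and st[i][1]<200 and 150<ce[i][0]<400: print(t,st[i],ce[i].round(1),ray(c,*ce[i],.12).round(4))
for k in [[.578,.352,.12],[.5705,.291,.12],[.563,.231,.12]]: print(proj(c,k).round(1))
print(g[0:240:4,283]); print(g[85,230:340:3]); print(g[160,230:340:3])
E
```

```text
[282.8  17.8]
[282.6  93.3]
[282.2 160.5]
[ 58  58  58  59  59  60  60  60  54 139 144 158 240 240 240 239 240 200
 141  65  65  64  64  64  63  63  62 139 155 240 240 240 240 240 240 240
 148 140  60  62  61  61 125 199 241 241 241 241 241 241 190  87  88  87
  87  85  84  73  51  48]
[242 242 242 242 242 241 241 241 241 211 147 102  66  66  65  66  64  65
  65  64  64  68 143 152 239 240 240 240 240 240 240 240 168 160 158 157
 157]
[243 243 243 242 242 167 146  63  62  62  62  62  62  62  62  62  62  62
  62  61  61  61  60  60  59  59  83 141 203 238 238 223 162 163 162 159
 159]
```

```bash
python3 - <<'E'
from h import *
s=telemetry.observe();c=cam('wrist',s); im=cv2.imread('pics/w10.png'); g=cv2.cvtColor(im,cv2.COLOR_BGR2GRAY)
n,l,st,ce=cv2.connectedComponentsWithStats((g<95).astype(np.uint8))
for i in range(1,n):
    if 200<st[i][4]<2500 and st[i][1]<200 and 150<ce[i][0]<400: print(st[i],ce[i].round(1),ray(c,*ce[i],.12).round(4),ray(c,*ce[i],.118).round(4))
E
```

```text
[ 262    0   34   35 1003] [278.5  15.9] [0.5745 0.3539 0.12  ] [0.5745 0.3544 0.118 ]
[264  74  31  33 975] [278.7  90.1] [0.5674 0.2941 0.12  ] [0.5674 0.2942 0.118 ]
[ 250  150   59   18 1047] [279.  158.5] [0.5602 0.2333 0.12  ] [0.5601 0.2331 0.118 ]
```

Emit:
apply_moves:
  delta_pos:
    - [0.01,0.1,0]
    - [0.02,0.2,0]
    - [0.033,0.3,0]
    - [0.033,0.38,-0.08]
    - [0.033,0.38,-0.16]
    - [0.033,0.38,-0.24]
    - [0.033,0.38,-0.33]
    - [0.033,0.38,-0.33]
  dr:
    - [0,0,0]
    - [0,0,0]
    - [0,0,0]
    - [0,0,0]
    - [0,0,0]
    - [0,0,0]
    - [0,0,0]
    - [0,0,0]
  jaw: [0,0,0,0,0,0,0,0]

```text
time: 32.97
tool_pos: [0.57, 0.3529, 0.1161]
tool_rot: [-3.129, 0.008, 1.453]
contact_force: [-0.5, 0.3, -1.7]
opening: 0.0002
grip_force: 0.0
```

Emit:
apply_moves:
  delta_pos:
    - [0,0,0]
    - [0,0,-0.015]
    - [0,0,-0.03]
    - [0,0,-0.04]
    - [0,0,-0.05]
    - [0,0,-0.06]
    - [0,0,-0.06]
  dr:
    - [0,0,0]
    - [0,0,0]
    - [0,0,0]
    - [0,0,0]
    - [0,0,0]
    - [0,0,0]
    - [0,0,0]
  jaw: [0,0,0,0,0,0,0]

```text
time: 33.55
tool_pos: [0.5738, 0.3549, 0.1]
tool_rot: [-3.141, 0.001, 1.453]
contact_force: [0.2, 0.4, -0.5]
opening: 0.0
grip_force: 0.0
```

Emit:
apply_moves:
  delta_pos:
    - [0,0,-0.01]
    - [0,0,-0.02]
    - [0,0,-0.03]
    - [0,0,-0.035]
    - [0,0,-0.04]
    - [0,0,-0.04]
  dr:
    - [0,0,0]
    - [0,0,0]
    - [0,0,0]
    - [0,0,0]
    - [0,0,0]
    - [0,0,0]
  jaw: [0,0,0,0,0,0]

```text
time: 34.05
tool_pos: [0.5739, 0.355, 0.0842]
tool_rot: [-3.141, 0.0, 1.453]
contact_force: [-0.4, -0.2, 2.6]
opening: 0.0006
grip_force: 0.9
```

Emit:
apply_moves:
  delta_pos:
    - [0,0,-0.005]
    - [0,0,-0.008]
    - [0,0,-0.008]
  dr:
    - [0,0,0]
    - [0,0,0]
    - [0,0,0]
  jaw: [0,0,0]

```text
time: 34.3
tool_pos: [0.5743, 0.3552, 0.0816]
tool_rot: [3.141, -0.0, 1.453]
contact_force: [-0.1, -0.6, 3.8]
opening: 0.0005
grip_force: 1.6
```

Emit:
apply_moves:
  delta_pos:
    - [0,0,-0.005]
    - [0,0,-0.009]
    - [0,0,-0.009]
    - [0,0,-0.009]
  dr:
    - [0,0,0]
    - [0,0,0]
    - [0,0,0]
    - [0,0,0]
  jaw: [0,0,0,0]

```text
time: 34.63
tool_pos: [0.5744, 0.3553, 0.0789]
tool_rot: [3.14, -0.001, 1.453]
contact_force: [-2.5, -1.5, 8.5]
opening: 0.0004
grip_force: 4.1
```

Emit:
apply_moves:
  delta_pos:
    - [0,0,0.04]
    - [0,0,0.08]
    - [-0.009,-0.07,0.08]
    - [-0.017,-0.148,0.08]
    - [-0.017,-0.148,0.08]
    - [-0.017,-0.148,0.08]
    - [-0.017,-0.148,0.05]
    - [-0.017,-0.148,0.03]
  dr:
    - [0,0,0]
    - [0,0,0]
    - [0,0,0]
    - [0,0,0]
    - [0,0,0]
    - [0,0,0]
    - [0,0,0]
    - [0,0,0]
  jaw: [0,0,0,0,0,0,0,0]

```text
time: 35.3
tool_pos: [0.5675, 0.2966, 0.0891]
tool_rot: [3.141, -0.001, 1.453]
contact_force: [-0.4, 0.4, -0.3]
opening: 0.0003
grip_force: 0.0
```

Emit:
apply_moves:
  delta_pos:
    - [0,0,-0.006]
    - [0,0,-0.012]
    - [0,0,-0.018]
    - [0,0,-0.024]
    - [0,0,-0.03]
    - [0,0,-0.03]
    - [0,0,-0.03]
  dr:
    - [0,0,0]
    - [0,0,0]
    - [0,0,0]
    - [0,0,0]
    - [0,0,0]
    - [0,0,0]
    - [0,0,0]
  jaw: [0,0,0,0,0,0,0]

```text
time: 35.88
tool_pos: [0.5673, 0.2965, 0.079]
tool_rot: [3.141, -0.001, 1.453]
contact_force: [-3.9, 0.4, 6.8]
opening: 0.0003
grip_force: 3.5
```

Emit:
apply_moves:
  delta_pos:
    - [0,0,-0.003]
    - [0,0,-0.003]
    - [0,0,0.04]
    - [0,0,0.08]
    - [-0.009,-0.07,0.08]
    - [-0.0175,-0.158,0.08]
    - [-0.0175,-0.158,0.08]
    - [-0.0175,-0.158,0.08]
  dr:
    - [0,0,0]
    - [0,0,0]
    - [0,0,0]
    - [0,0,0]
    - [0,0,0]
    - [0,0,0]
    - [0,0,0]
    - [0,0,0]
  jaw: [0,0,0,0,0,0,0,0]

```text
time: 36.55
tool_pos: [0.5607, 0.2314, 0.1101]
tool_rot: [3.141, -0.0, 1.451]
contact_force: [0.5, 0.1, -0.2]
opening: 0.0005
grip_force: 0.0
```

Emit:
apply_moves:
  delta_pos:
    - [0,0,-0.02]
    - [0,0,-0.04]
    - [0,0,-0.055]
    - [0,0,-0.065]
    - [0,0,-0.073]
    - [0,0,-0.08]
    - [0,0,-0.08]
    - [0,0,-0.08]
  dr:
    - [0,0,0]
    - [0,0,0]
    - [0,0,0]
    - [0,0,0]
    - [0,0,0]
    - [0,0,0]
    - [0,0,0]
    - [0,0,0]
  jaw: [0,0,0,0,0,0,0,0]

```text
time: 37.22
tool_pos: [0.5598, 0.2334, 0.0789]
tool_rot: [-3.141, -0.001, 1.454]
contact_force: [-5.1, 0.6, 9.6]
opening: -0.0
grip_force: 4.8
```

Emit:
apply_moves:
  delta_pos:
    - [0,0,0.1]
    - [0,0,0.2]
    - [0,0,0.3]
    - [0.02,-0.08,0.3]
    - [0.04,-0.16,0.3]
    - [0.047,-0.251,0.3]
    - [0.047,-0.251,0.3]
    - [0.047,-0.251,0.3]
  dr:
    - [0,0,0]
    - [0,0,0]
    - [0,0,0]
    - [0,0,0]
    - [0,0,0]
    - [0,0,0]
    - [0,0,0]
    - [0,0,0]
  jaw: [0,0,0.6,0.6,0.6,0.6,0.6,0.6]

```text
time: 37.88
tool_pos: [0.5794, 0.1308, 0.1976]
tool_rot: [-3.142, 0.0, 1.45]
contact_force: [0.2, 0.2, -0.2]
opening: 0.0358
grip_force: 0.0
```

Emit:
apply_moves:
  delta_pos:
    - [0,0,0]
    - [0,0,-0.08]
    - [0,0,-0.16]
    - [0,0,-0.24]
    - [0,0,-0.32]
    - [0,0,-0.38]
    - [0,0,-0.41]
    - [0,0,-0.41]
  dr:
    - [0,0,0]
    - [0,0,0]
    - [0,0,0]
    - [0,0,0]
    - [0,0,0]
    - [0,0,0]
    - [0,0,0]
    - [0,0,0]
  jaw: [0.6,0.6,0.6,0.6,0.6,0.6,0.6,0.6]

```text
time: 38.55
tool_pos: [0.5764, 0.1337, 0.0302]
tool_rot: [-3.135, 0.001, 1.455]
contact_force: [-0.2, 1.3, -0.5]
opening: 0.055
grip_force: 0.0
```

Emit:
apply_moves:
  delta_pos:
    - [0,0,0]
    - [0,0,0]
    - [0,0,0]
    - [0,0,0]
    - [0,0,0]
    - [0,0,0]
  dr:
    - [0,0,0]
    - [0,0,0]
    - [0,0,0]
    - [0,0,0]
    - [0,0,0]
    - [0,0,0]
  jaw: [0.1,0.1,0.1,0.1,0.1,0.1]

```text
time: 39.05
tool_pos: [0.5786, 0.1327, 0.0349]
tool_rot: [-3.141, -0.001, 1.453]
contact_force: [-4.0, 1.3, 6.0]
opening: 0.0297
grip_force: 40.0
```

Gripped. I'll pull out 0.264 m along (−0.118,−0.993), gently for the bars.

Emit:
apply_moves:
  delta_pos:
    - [-0.004,-0.03,0]
    - [-0.009,-0.075,0]
    - [-0.014,-0.12,0]
    - [-0.02,-0.165,0]
    - [-0.025,-0.21,0]
    - [-0.031,-0.255,0]
    - [-0.036,-0.3,0]
    - [-0.042,-0.345,0]
  dr:
    - [0,0,0]
    - [0,0,0]
    - [0,0,0]
    - [0,0,0]
    - [0,0,0]
    - [0,0,0]
    - [0,0,0]
    - [0,0,0]
  jaw: [0.1,0.1,0.1,0.1,0.1,0.1,0.1,0.1]

```text
time: 39.72
tool_pos: [0.5622, -0.0057, 0.0349]
tool_rot: [3.141, -0.001, 1.453]
contact_force: [-0.0, 3.7, 4.3]
opening: 0.0294
grip_force: 40.0
```

Emit:
apply_moves:
  delta_pos:
    - [-0.005,-0.045,0]
    - [-0.011,-0.09,0]
    - [-0.016,-0.135,0]
    - [-0.022,-0.18,0]
    - [-0.027,-0.22,0]
    - [-0.031,-0.26,0]
    - [-0.035,-0.29,0]
    - [-0.036,-0.3,0]
  dr:
    - [0,0,0]
    - [0,0,0]
    - [0,0,0]
    - [0,0,0]
    - [0,0,0]
    - [0,0,0]
    - [0,0,0]
    - [0,0,0]
  jaw: [0.1,0.1,0.1,0.1,0.1,0.1,0.1,0.1]

```text
time: 40.38
tool_pos: [0.5477, -0.1274, 0.0349]
tool_rot: [3.141, 0.001, 1.452]
contact_force: [-2.6, 3.0, 5.1]
opening: 0.0294
grip_force: 40.0
```

Emit:
apply_moves:
  delta_pos:
    - [-0.001,-0.006,0]
    - [-0.002,-0.013,0]
    - [-0.002,-0.018,0]
    - [-0.002,-0.018,0]
  dr:
    - [0,0,0]
    - [0,0,0]
    - [0,0,0]
    - [0,0,0]
  jaw: [0.1,0.1,0.1,0.1]

```text
time: 40.72
tool_pos: [0.5473, -0.1304, 0.0349]
tool_rot: [3.141, -0.004, 1.452]
contact_force: [-0.3, 11.8, 7.5]
opening: 0.0293
grip_force: 40.0
```

Emit:
apply_moves:
  delta_pos:
    - [0,0,0]
    - [0,0,0]
    - [0,0,0]
    - [0,0,0.1]
    - [0,0,0.2]
    - [0,0,0.3]
    - [0,0,0.4]
    - [0,0,0.5]
  dr:
    - [0,0,0]
    - [0,0,0]
    - [0,0,0]
    - [0,0,0]
    - [0,0,0]
    - [0,0,0]
    - [0,0,0]
    - [0,0,0]
  jaw: [0.5,0.5,0.5,0.5,0.5,0.5,0.5,0.5]

```text
time: 41.38
tool_pos: [0.5468, -0.1332, 0.236]
tool_rot: [3.141, 0.0, 1.453]
contact_force: [1.7, 0.1, 0.3]
opening: 0.0458
grip_force: 0.0
```

Emit:
apply_moves:
  delta_pos:
    - [0,0.08,0.1]
    - [0,0.08,0.21]
    - [0,0.08,0.21]
    - [0,0.08,0.21]
    - [0,0.08,0.21]
    - [0,0.08,0.21]
  dr:
    - [0,0,0]
    - [0,0,0]
    - [0,0,0]
    - [0,0,0]
    - [0,0,0]
    - [0,0,0]
  jaw: [0.5,0.5,0.5,0.5,0.5,0.5]

```text
time: 41.88
tool_pos: [0.5464, -0.1011, 0.316]
tool_rot: [-3.139, -0.0, 1.453]
contact_force: [0.0, -0.1, -0.6]
opening: 0.046
grip_force: 0.0
```

```bash
python3 - <<'E'
from h import *
s,im=snap('wrist','w11'); print(s['tool_pos'],s['tool_rot'])
c=cam('wrist',s); print('brass',fit(c,im,'brass',.573,.081,-7,.016))
v=im.astype(float)
for n,p in dict(steel=[.5555,-.045,.046],mid=[.565,.018,.046],brass=[.573,.081,.046]).items(): print(n,proj(c,p))
# colour of the steel bar vs tray
u=proj(c,[.5555,-.045,.046]).astype(int);print(im[u[1],u[0]-60:u[0]+61:4].tolist())
print(im[u[1]-30:u[1]+31:3,u[0]].tolist())
E
```

```text
[ 0.54642454 -0.10111296  0.31596439] [-3.13861435e+00 -3.84030899e-04  1.45262993e+00]
brass [ 0.5733  0.0816 -6.7841  0.1353]
steel [286.1193173  126.49488178]
mid [287.85994595  74.2089912 ]
brass [288.49671724  18.07096066]
[[46, 47, 48], [49, 49, 51], [51, 51, 53], [53, 53, 55], [195, 191, 196], [245, 243, 245], [239, 236, 239], [245, 242, 245], [243, 241, 242], [236, 238, 236], [236, 238, 236], [236, 237, 236], [236, 237, 236], [235, 237, 235], [236, 237, 235], [235, 237, 235], [235, 236, 235], [235, 236, 235], [235, 236, 234], [234, 236, 234], [234, 235, 234], [234, 235, 234], [234, 235, 233], [231, 232, 230], [244, 241, 244], [243, 241, 243], [242, 240, 243], [76, 75, 78], [58, 58, 60], [55, 56, 57], [53, 53, 55]]
[[246, 244, 246], [246, 245, 247], [244, 241, 244], [241, 238, 241], [242, 239, 242], [244, 243, 245], [234, 234, 234], [237, 238, 237], [236, 237, 235], [234, 236, 234], [235, 237, 235], [236, 237, 236], [235, 236, 235], [232, 233, 231], [241, 238, 241], [241, 239, 242], [246, 244, 247], [245, 243, 245], [246, 244, 246], [232, 229, 232], [244, 242, 244]]
```

Emit:
apply_moves:
  delta_pos:
    - [0.01,0.07,-0.1]
    - [0.023,0.14,-0.2]
    - [0.023,0.14,-0.3]
    - [0.023,0.14,-0.4]
    - [0.023,0.14,-0.4]
  dr:
    - [0,0,-1]
    - [0,0,-1]
    - [0,0,-1]
    - [0,0,-1]
    - [0,0,-1]
  jaw: [0.5,0.5,0.5,0.5,0.5]

```text
time: 42.35
tool_pos: [0.5513, -0.0435, 0.1498]
tool_rot: [-3.128, 0.006, 0.949]
contact_force: [-1.1, 0.8, 0.1]
opening: 0.0464
grip_force: 0.0
```

Emit:
apply_moves:
  delta_pos:
    - [0,0,0]
    - [0,0,0]
    - [0,0,0]
    - [0,0,0]
  dr:
    - [0,0,-1]
    - [0,0,-1]
    - [0,0,-1]
    - [0,0,-1]
  jaw: [0.5,0.5,0.5,0.5]

```text
time: 42.68
tool_pos: [0.5564, -0.0456, 0.1582]
tool_rot: [-3.141, 0.001, 0.451]
contact_force: [0.8, 0.4, 0.5]
opening: 0.0456
grip_force: 0.0
```

Emit:
apply_moves:
  delta_pos:
    - [0,0,0]
    - [0,0,0]
    - [0,0,0]
    - [0,0,0]
    - [0,0,0]
  dr:
    - [0,0,-1]
    - [0,0,-1]
    - [0,0,-1]
    - [0,0,-1]
    - [0,0,-1]
  jaw: [0.5,0.5,0.5,0.5,0.5]

```text
time: 43.1
tool_pos: [0.5564, -0.0456, 0.1583]
tool_rot: [3.141, 0.0, -0.048]
contact_force: [0.8, -0.4, -0.3]
opening: 0.0458
grip_force: 0.0
```

Emit:
apply_moves:
  delta_pos:
    - [0,0.001,0]
    - [0,0.001,-0.1]
    - [0,0.001,-0.2]
    - [0,0.001,-0.26]
    - [0,0.001,-0.3]
    - [0,0.001,-0.34]
    - [0,0.001,-0.37]
    - [0,0.001,-0.39]
  dr:
    - [0,0,-0.145]
    - [0,0,-0.145]
    - [0,0,-0.145]
    - [0,0,-0.145]
    - [0,0,-0.145]
    - [0,0,-0.145]
    - [0,0,-0.145]
    - [0,0,-0.145]
  jaw: [0.5,0.5,0.5,0.5,0.5,0.5,0.5,0.5]

```text
time: 43.77
tool_pos: [0.5558, -0.0448, 0.0006]
tool_rot: [-3.142, 0.002, -0.113]
contact_force: [-0.2, 0.2, 1.2]
opening: 0.0459
grip_force: 0.0
```

Emit:
apply_moves:
  delta_pos:
    - [0,0,0]
    - [0,0,0]
    - [0,0,0]
    - [0,0,0]
    - [0,0,0]
    - [0,0,0]
  dr:
    - [0,0,0]
    - [0,0,0]
    - [0,0,0]
    - [0,0,0]
    - [0,0,0]
    - [0,0,0]
  jaw: [0.5,0.1,0.1,0.1,0.1,0.1]

```text
time: 44.27
tool_pos: [0.557, -0.0448, 0.0028]
tool_rot: [3.141, -0.002, -0.119]
contact_force: [-0.3, -0.5, 4.7]
opening: 0.0295
grip_force: 40.0
```

Emit:
apply_moves:
  delta_pos:
    - [0,0,0.1]
    - [0,0,0.2]
    - [0,0,0.3]
    - [0,0,0.39]
    - [-0.05,-0.1,0.39]
    - [-0.1,-0.2,0.39]
    - [-0.16,-0.3,0.39]
    - [-0.21,-0.4,0.39]
  dr:
    - [0,0,0]
    - [0,0,0]
    - [0,0,-0.2]
    - [0,0,-0.4]
    - [0,0,-0.6]
    - [0,0,-0.8]
    - [0,0,-1]
    - [0,0,-1]
  jaw: [0.1,0.1,0.1,0.1,0.1,0.1,0.1,0.1]

```text
time: 44.93
tool_pos: [0.4769, -0.1924, 0.1574]
tool_rot: [3.141, 0.002, -0.623]
contact_force: [1.0, -0.5, -5.1]
opening: 0.0294
grip_force: 40.0
```

Emit:
apply_moves:
  delta_pos:
    - [0,0,0]
    - [0,0,0]
    - [0,0,0]
    - [0,0,0]
  dr:
    - [0,0,-1]
    - [0,0,-1]
    - [0,0,-1]
    - [0,0,-1]
  jaw: [0.1,0.1,0.1,0.1]

```text
time: 45.27
tool_pos: [0.4778, -0.1919, 0.1571]
tool_rot: [3.141, 0.002, -1.126]
contact_force: [0.1, -0.8, -5.0]
opening: 0.0292
grip_force: 40.0
```

Emit:
apply_moves:
  delta_pos:
    - [0,0,0]
    - [0,0,0]
    - [0,0,0]
    - [0,0,0]
    - [0,0,0]
  dr:
    - [0,0,-0.45]
    - [0,0,-0.45]
    - [0,0,-0.45]
    - [0,0,-0.45]
    - [0,0,-0.45]
  jaw: [0.1,0.1,0.1,0.1,0.1]

```text
time: 45.68
tool_pos: [0.4785, -0.1917, 0.1575]
tool_rot: [3.141, 0.001, -1.341]
contact_force: [-0.3, 0.2, -4.3]
opening: 0.0293
grip_force: 40.0
```

```bash
python3 - <<'E'
from h import *
s,im=snap('wrist','w12'); print(s['tool_pos'],s['tool_rot'],s['grip_force'])
c=cam('wrist',s)
h=cv2.cvtColor(im,cv2.COLOR_RGB2HSV); m=((h[:,:,0]<22)&(h[:,:,1]>110)&(h[:,:,2]>60)).astype(np.uint8); m[235:]=0
n,l,st,ce=cv2.connectedComponentsWithStats(m); i=1+np.argmax(st[1:,4]); print(st[i],ce[i])
cn=max(cv2.findContours((l==i).astype(np.uint8),cv2.RETR_EXTERNAL,cv2.CHAIN_APPROX_NONE)[0],key=cv2.contourArea)
ap=cv2.approxPolyDP(cv2.convexHull(cn),5,True)[:,0]; print(ap.tolist(),[ray(c,*p,.022).round(4)[:2].tolist() for p in ap])
w=np.array([ray(c,*p[0],.022)[:2] for p in cn]).astype(np.float32); print(cv2.minAreaRect(w))
print([proj(c,p).round(1).tolist() for p in([.513,-.346,.022],[.41,-.306,.022],[.60,-.26,.022],[.4267,-.431,.022],[.626,-.384,.022])])
E
```

```text
[ 0.47847745 -0.19173856  0.15748561] [ 3.14088784e+00  6.37307987e-04 -1.34112705e+00] 39.99887466430664
[  165     0   243    87 20409] [286.2072125   42.37454064]
[[407, 0], [399, 84], [172, 83], [165, 0]] [[0.4142, -0.3737], [0.3999, -0.3083], [0.5973, -0.2629], [0.6129, -0.3271]]
((0.5056410431861877, -0.3170236647129059), (0.20457714796066284, 0.06865105777978897), 13.201484680175781)
[[285.4, 5.9], [387.4, 83.9], [168.5, 85.6], [414.8, -82.0], [158.9, -81.7]]
```

Emit:
apply_moves:
  delta_pos:
    - [0.06,-0.088,0]
    - [0.12,-0.176,0]
    - [0.18,-0.264,0]
    - [0.242,-0.352,0]
    - [0.242,-0.352,0]
    - [0.242,-0.352,-0.08]
    - [0.242,-0.352,-0.16]
    - [0.242,-0.352,-0.24]
  dr:
    - [0,0,0]
    - [0,0,0]
    - [0,0,0]
    - [0,0,0]
    - [0,0,0]
    - [0,0,0]
    - [0,0,0]
    - [0,0,0]
  jaw: [0.1,0.1,0.1,0.1,0.1,0.1,0.1,0.1]

```text
time: 46.4
tool_pos: [0.5755, -0.3328, 0.0604]
tool_rot: [-3.141, -0.0, -1.343]
contact_force: [0.4, 0.7, -4.7]
opening: 0.0292
grip_force: 40.0
```

Emit:
apply_moves:
  delta_pos:
    - [0,0,-0.03]
    - [0,0,-0.06]
    - [0,0,-0.08]
    - [0,0,-0.08]
    - [0,0,-0.08]
  dr:
    - [0,0,0]
    - [0,0,0]
    - [0,0,0]
    - [0,0,0]
    - [0,0,0]
  jaw: [0.1,0.1,0.1,0.1,0.1]

```text
time: 46.82
tool_pos: [0.5763, -0.3332, 0.0311]
tool_rot: [-3.14, -0.002, -1.344]
contact_force: [0.4, 0.9, -3.6]
opening: 0.0292
grip_force: 40.0
```

Emit:
apply_moves:
  delta_pos:
    - [-0.001,0,-0.025]
    - [-0.001,0,-0.05]
    - [-0.001,0,-0.065]
    - [-0.001,0,-0.072]
    - [-0.001,0,-0.072]
  dr:
    - [0,0,0]
    - [0,0,0]
    - [0,0,0]
    - [0,0,0]
    - [0,0,0]
  jaw: [0.1,0.1,0.1,0.1,0.1]

```text
time: 47.23
tool_pos: [0.5749, -0.3326, 0.001]
tool_rot: [3.141, 0.0, -1.344]
contact_force: [-0.1, 0.3, -3.9]
opening: 0.0294
grip_force: 40.0
```

Emit:
apply_moves:
  delta_pos:
    - [0,0,-0.002]
    - [0,0,-0.002]
    - [0,0,-0.002]
    - [0,0,-0.002]
    - [0,0,0.1]
    - [0,0,0.2]
    - [0,0,0.3]
    - [0,0,0.4]
  dr:
    - [0,0,0]
    - [0,0,0]
    - [0,0,0]
    - [0,0,0]
    - [0,0,0]
    - [0,0,0]
    - [0,0,0]
    - [0,0,0]
  jaw: [0.5,0.5,0.5,0.5,0.5,0.5,0.5,0.5]

```text
time: 47.9
tool_pos: [0.5751, -0.3327, 0.1631]
tool_rot: [-3.141, -0.0, -1.344]
contact_force: [1.8, -1.0, 0.3]
opening: 0.0463
grip_force: 0.0
```

Emit:
apply_moves:
  delta_pos:
    - [0,0.1,0]
    - [0,0.2,0]
    - [0,0.3,0]
    - [-0.01,0.4,0]
    - [-0.02,0.5,0]
    - [-0.03,0.6,0]
    - [-0.03,0.7,0]
    - [-0.03,0.8,0]
  dr:
    - [0,0,0.2]
    - [0,0,0.4]
    - [0,0,0.6]
    - [0,0,0.8]
    - [0,0,1]
    - [0,0,1]
    - [0,0,1]
    - [0,0,1]
  jaw: [0.5,0.5,0.5,0.5,0.5,0.5,0.5,0.5]

```text
time: 48.57
tool_pos: [0.5629, -0.011, 0.1616]
tool_rot: [-3.141, -0.001, -0.845]
contact_force: [1.5, 1.0, 0.5]
opening: 0.0458
grip_force: 0.0
```

Emit:
apply_moves:
  delta_pos:
    - [0,0,0]
    - [0,0,0]
    - [0,0,0]
    - [0,0,0]
  dr:
    - [0,0,1]
    - [0,0,1]
    - [0,0,1]
    - [0,0,1]
  jaw: [0.5,0.5,0.5,0.5]

```text
time: 48.9
tool_pos: [0.5634, -0.0123, 0.1614]
tool_rot: [-3.142, -0.001, -0.337]
contact_force: [0.4, -0.9, -0.7]
opening: 0.0458
grip_force: 0.0
```

Emit:
apply_moves:
  delta_pos:
    - [0,0,0]
    - [0,0,0]
    - [0,0,0]
    - [0,0,0]
  dr:
    - [0,0,0.448]
    - [0,0,0.448]
    - [0,0,0.448]
    - [0,0,0.448]
  jaw: [0.5,0.5,0.5,0.5]

```text
time: 49.23
tool_pos: [0.5633, -0.0128, 0.1613]
tool_rot: [3.141, -0.001, -0.123]
contact_force: [-1.2, 0.6, 0.3]
opening: 0.0462
grip_force: 0.0
```

Emit:
apply_moves:
  delta_pos:
    - [0.004,0.078,0]
    - [0.004,0.078,-0.1]
    - [0.004,0.078,-0.2]
    - [0.004,0.078,-0.27]
    - [0.004,0.078,-0.32]
    - [0.004,0.078,-0.36]
    - [0.004,0.078,-0.385]
    - [0.004,0.078,-0.398]
  dr:
    - [0,0,0]
    - [0,0,0]
    - [0,0,0]
    - [0,0,0]
    - [0,0,0]
    - [0,0,0]
    - [0,0,0]
    - [0,0,0]
  jaw: [0.5,0.5,0.5,0.5,0.5,0.5,0.5,0.5]

```text
time: 49.9
tool_pos: [0.5642, 0.0185, 0.0005]
tool_rot: [3.141, 0.002, -0.122]
contact_force: [-1.0, -0.7, 0.1]
opening: 0.0458
grip_force: 0.0
```

Emit:
apply_moves:
  delta_pos:
    - [0,0,0]
    - [0,0,0]
    - [0,0,0]
    - [0,0,0]
    - [0,0,0]
    - [0,0,0]
  dr:
    - [0,0,0]
    - [0,0,0]
    - [0,0,0]
    - [0,0,0]
    - [0,0,0]
    - [0,0,0]
  jaw: [0.5,0.1,0.1,0.1,0.1,0.1]

```text
time: 50.4
tool_pos: [0.5656, 0.0183, 0.0029]
tool_rot: [3.141, -0.002, -0.12]
contact_force: [-1.0, -1.2, 5.1]
opening: 0.0295
grip_force: 40.0
```

Emit:
apply_moves:
  delta_pos:
    - [0,0,0.1]
    - [0,0,0.2]
    - [0,0,0.3]
    - [0,0,0.39]
    - [-0.01,-0.1,0.39]
    - [-0.03,-0.2,0.39]
    - [-0.045,-0.3,0.39]
    - [-0.06,-0.4,0.39]
  dr:
    - [0,0,0]
    - [0,0,0]
    - [0,0,-0.2]
    - [0,0,-0.4]
    - [0,0,-0.6]
    - [0,0,-0.8]
    - [0,0,-1]
    - [0,0,-1]
  jaw: [0.1,0.1,0.1,0.1,0.1,0.1,0.1,0.1]

```text
time: 51.07
tool_pos: [0.5399, -0.1427, 0.1578]
tool_rot: [3.141, 0.0, -0.625]
contact_force: [0.9, 0.4, -2.6]
opening: 0.0297
grip_force: 40.0
```

Emit:
apply_moves:
  delta_pos:
    - [-0.01,-0.1,0]
    - [-0.03,-0.2,0]
    - [-0.045,-0.3,0]
    - [-0.06,-0.4,0]
    - [-0.07,-0.5,0]
    - [-0.07,-0.513,0]
    - [-0.07,-0.513,0]
  dr:
    - [0,0,-0.2]
    - [0,0,-0.4]
    - [0,0,-0.6]
    - [0,0,-0.8]
    - [0,0,-1]
    - [0,0,-1]
    - [0,0,-1]
  jaw: [0.1,0.1,0.1,0.1,0.1,0.1,0.1]

```text
time: 51.65
tool_pos: [0.5116, -0.3492, 0.1568]
tool_rot: [3.141, 0.001, -1.124]
contact_force: [-0.4, 0.6, -1.1]
opening: 0.0296
grip_force: 40.0
```

Emit:
apply_moves:
  delta_pos:
    - [0,0,0]
    - [0,0,0]
    - [0,0,0]
    - [0,0,0]
  dr:
    - [0,0,-0.444]
    - [0,0,-0.444]
    - [0,0,-0.444]
    - [0,0,-0.444]
  jaw: [0.1,0.1,0.1,0.1]

```text
time: 51.98
tool_pos: [0.513, -0.3452, 0.1576]
tool_rot: [3.141, 0.001, -1.337]
contact_force: [0.4, 0.7, -1.8]
opening: 0.0293
grip_force: 40.0
```

```bash
python3 - <<'E'
from h import *
i2=eyes.read_camera('scene'); cv2.imwrite('pics/s12.png',i2[:,:,::-1]); sc=cam('scene'); s=telemetry.observe(); print(s['grip_force'],s['opening'])
print('steel in rack (scene)',fit(sc,i2,'g',.578,-.331,103,.014))
print(fit(sc,i2,'brass',.576,.082,-7,.016))
E
```

```text
39.99929666519165 0.029404684329105365
steel in rack (scene) [  0.5734  -0.3351 102.5798   0.4784]
[ 0.5715  0.0816 -6.0212  0.2506]
```

Emit:
apply_moves:
  delta_pos:
    - [0,-0.004,-0.08]
    - [0,-0.004,-0.16]
    - [0,-0.004,-0.23]
    - [0,-0.004,-0.28]
    - [0,-0.004,-0.32]
    - [0,-0.004,-0.35]
    - [0,-0.004,-0.37]
    - [0,-0.004,-0.37]
  dr:
    - [0,0,-0.008]
    - [0,0,-0.008]
    - [0,0,-0.008]
    - [0,0,-0.008]
    - [0,0,-0.008]
    - [0,0,-0.008]
    - [0,0,-0.008]
    - [0,0,-0.008]
  jaw: [0.1,0.1,0.1,0.1,0.1,0.1,0.1,0.1]

```text
time: 52.7
tool_pos: [0.5122, -0.3474, 0.0083]
tool_rot: [3.14, 0.002, -1.345]
contact_force: [-0.0, -0.3, -2.9]
opening: 0.0296
grip_force: 40.0
```

Emit:
apply_moves:
  delta_pos:
    - [0,0,-0.01]
    - [0,0,-0.02]
    - [0,0,-0.02]
    - [0,0,-0.02]
  dr:
    - [0,0,0]
    - [0,0,0]
    - [0,0,0]
    - [0,0,0]
  jaw: [0.1,0.1,0.1,0.1]

```text
time: 53.03
tool_pos: [0.513, -0.3485, 0.0023]
tool_rot: [-3.141, -0.001, -1.346]
contact_force: [0.0, -0.7, -2.0]
opening: 0.0299
grip_force: 40.0
```

Emit:
apply_moves:
  delta_pos:
    - [0,0,-0.003]
    - [0,0,-0.003]
    - [0,0,-0.003]
    - [0,0,-0.003]
    - [0,0,0.1]
    - [0,0,0.2]
    - [0,0,0.3]
    - [0,0,0.4]
  dr:
    - [0,0,0]
    - [0,0,0]
    - [0,0,0]
    - [0,0,0]
    - [0,0,0]
    - [0,0,0]
    - [0,0,0]
    - [0,0,0]
  jaw: [0.1,0.5,0.5,0.5,0.5,0.5,0.5,0.5]

```text
time: 53.7
tool_pos: [0.5126, -0.3482, 0.164]
tool_rot: [-3.141, -0.0, -1.346]
contact_force: [1.1, -0.5, -0.3]
opening: 0.0461
grip_force: 0.0
```

Emit:
apply_moves:
  delta_pos:
    - [0.01,0.1,0]
    - [0.03,0.2,0]
    - [0.04,0.3,0]
    - [0.06,0.4,0]
    - [0.07,0.5,0]
    - [0.09,0.6,0]
    - [0.1,0.7,0]
    - [0.11,0.78,0]
  dr:
    - [0,0,0.2]
    - [0,0,0.4]
    - [0,0,0.6]
    - [0,0,0.8]
    - [0,0,1]
    - [0,0,1]
    - [0,0,1]
    - [0,0,1]
  jaw: [0.5,0.5,0.5,0.5,0.5,0.5,0.5,0.5]

```text
time: 54.37
tool_pos: [0.5568, -0.0335, 0.1624]
tool_rot: [-3.141, -0.0, -0.845]
contact_force: [1.0, -0.1, -0.7]
opening: 0.0457
grip_force: 0.0
```

Emit:
apply_moves:
  delta_pos:
    - [0.02,0.1,0]
    - [0.04,0.2,0]
    - [0.04,0.28,0]
    - [0.04,0.28,0]
  dr:
    - [0,0,1]
    - [0,0,1]
    - [0,0,1]
    - [0,0,1]
  jaw: [0.5,0.5,0.5,0.5]

```text
time: 54.7
tool_pos: [0.5726, 0.0816, 0.1622]
tool_rot: [-3.139, -0.0, -0.335]
contact_force: [-0.6, -0.1, -0.2]
opening: 0.046
grip_force: 0.0
```

Emit:
apply_moves:
  delta_pos:
    - [0,0,0]
    - [0,0,0]
    - [0,0,0]
    - [0,0,0]
  dr:
    - [0,0,0.45]
    - [0,0,0.45]
    - [0,0,0.45]
    - [0,0,0.45]
  jaw: [0.5,0.5,0.5,0.5]

```text
time: 55.03
tool_pos: [0.5729, 0.0757, 0.1621]
tool_rot: [3.141, -0.0, -0.124]
contact_force: [-0.1, -0.0, -0.6]
opening: 0.0458
grip_force: 0.0
```

Emit:
apply_moves:
  delta_pos:
    - [0,0.014,0]
    - [0,0.014,-0.1]
    - [0,0.014,-0.2]
    - [0,0.014,-0.27]
    - [0,0.014,-0.32]
    - [0,0.014,-0.36]
    - [0,0.014,-0.385]
    - [0,0.014,-0.398]
  dr:
    - [0,0,0]
    - [0,0,0]
    - [0,0,0]
    - [0,0,0]
    - [0,0,0]
    - [0,0,0]
    - [0,0,0]
    - [0,0,0]
  jaw: [0.5,0.5,0.5,0.5,0.5,0.5,0.5,0.5]

```text
time: 55.7
tool_pos: [0.5721, 0.0813, 0.0013]
tool_rot: [3.141, 0.002, -0.123]
contact_force: [-0.5, 0.2, -0.3]
opening: 0.046
grip_force: 0.0
```

Emit:
apply_moves:
  delta_pos:
    - [0,0,0]
    - [0,0,0]
    - [0,0,0]
    - [0,0,0]
    - [0,0,0]
    - [0,0,0]
  dr:
    - [0,0,0]
    - [0,0,0]
    - [0,0,0]
    - [0,0,0]
    - [0,0,0]
    - [0,0,0]
  jaw: [0.5,0.1,0.1,0.1,0.1,0.1]

```text
time: 56.2
tool_pos: [0.5736, 0.0812, 0.0037]
tool_rot: [-3.141, -0.002, -0.121]
contact_force: [-0.9, -1.0, 6.3]
opening: 0.0294
grip_force: 40.0
```

Emit:
apply_moves:
  delta_pos:
    - [0,0,0.1]
    - [0,0,0.2]
    - [0,0,0.3]
    - [0,0,0.39]
    - [-0.03,-0.1,0.39]
    - [-0.06,-0.2,0.39]
    - [-0.09,-0.3,0.39]
    - [-0.12,-0.39,0.39]
  dr:
    - [0,0,0]
    - [0,0,0]
    - [0,0,-0.2]
    - [0,0,-0.4]
    - [0,0,-0.6]
    - [0,0,-0.8]
    - [0,0,-1]
    - [0,0,-1]
  jaw: [0.1,0.1,0.1,0.1,0.1,0.1,0.1,0.1]

```text
time: 56.87
tool_pos: [0.5229, -0.0761, 0.1577]
tool_rot: [3.14, 0.002, -0.626]
contact_force: [0.5, -0.6, -7.2]
opening: 0.029
grip_force: 40.0
```

Emit:
apply_moves:
  delta_pos:
    - [-0.03,-0.1,0]
    - [-0.06,-0.2,0]
    - [-0.09,-0.3,0]
    - [-0.12,-0.39,0]
    - [-0.15,-0.48,0]
    - [-0.17,-0.56,0]
    - [-0.187,-0.64,0]
    - [-0.187,-0.717,0]
  dr:
    - [0,0,-0.2]
    - [0,0,-0.4]
    - [0,0,-0.6]
    - [0,0,-0.8]
    - [0,0,-1]
    - [0,0,-1]
    - [0,0,-1]
    - [0,0,-1]
  jaw: [0.1,0.1,0.1,0.1,0.1,0.1,0.1,0.1]

```text
time: 57.53
tool_pos: [0.4476, -0.3625, 0.1573]
tool_rot: [3.14, 0.004, -1.123]
contact_force: [0.9, 0.1, -6.7]
opening: 0.029
grip_force: 40.0
```

Emit:
apply_moves:
  delta_pos:
    - [0,0,0]
    - [0,0,0]
    - [0,0,0]
    - [0,0,0]
    - [0,0,0]
  dr:
    - [0,0,-0.442]
    - [0,0,-0.442]
    - [0,0,-0.442]
    - [0,0,-0.442]
    - [0,0,-0.442]
  jaw: [0.1,0.1,0.1,0.1,0.1]

```text
time: 57.95
tool_pos: [0.4497, -0.3609, 0.158]
tool_rot: [3.141, 0.001, -1.339]
contact_force: [0.2, 0.2, -7.1]
opening: 0.0295
grip_force: 40.0
```

Emit:
apply_moves:
  delta_pos:
    - [0.002,-0.002,-0.08]
    - [0.002,-0.002,-0.16]
    - [0.002,-0.002,-0.23]
    - [0.002,-0.002,-0.28]
    - [0.002,-0.002,-0.32]
    - [0.002,-0.002,-0.35]
    - [0.002,-0.002,-0.37]
    - [0.002,-0.002,-0.37]
  dr:
    - [0,0,-0.006]
    - [0,0,-0.006]
    - [0,0,-0.006]
    - [0,0,-0.006]
    - [0,0,-0.006]
    - [0,0,-0.006]
    - [0,0,-0.006]
    - [0,0,-0.006]
  jaw: [0.1,0.1,0.1,0.1,0.1,0.1,0.1,0.1]

```text
time: 58.62
tool_pos: [0.4501, -0.3611, 0.0089]
tool_rot: [3.14, 0.003, -1.343]
contact_force: [-1.0, -0.6, -6.2]
opening: 0.0292
grip_force: 40.0
```

Emit:
apply_moves:
  delta_pos:
    - [0,0,-0.01]
    - [0,0,-0.018]
    - [0,0,-0.018]
    - [0,0,-0.018]
  dr:
    - [0,0,0]
    - [0,0,0]
    - [0,0,0]
    - [0,0,0]
  jaw: [0.1,0.1,0.1,0.1]

```text
time: 58.95
tool_pos: [0.451, -0.3626, 0.0039]
tool_rot: [-3.141, -0.001, -1.345]
contact_force: [0.4, 0.7, -6.6]
opening: 0.0294
grip_force: 40.0
```

Emit:
apply_moves:
  delta_pos:
    - [0,0,-0.003]
    - [0,0,-0.003]
    - [0,0,-0.003]
    - [0,0,-0.003]
    - [0,0,0.1]
    - [0,0,0.2]
    - [0,0,0.3]
    - [0,0,0.4]
  dr:
    - [0,0,0]
    - [0,0,0]
    - [0,0,0]
    - [0,0,0]
    - [0,0,0]
    - [0,0,0]
    - [0,0,0]
    - [0,0,0]
  jaw: [0.1,0.5,0.5,0.5,0.5,0.5,0.5,0.5]

```text
time: 59.62
tool_pos: [0.4508, -0.3624, 0.166]
tool_rot: [-3.141, -0.001, -1.345]
contact_force: [2.0, -0.5, -0.7]
opening: 0.0457
grip_force: 0.0
```

Emit:
apply_moves:
  delta_pos:
    - [0.01,0.07,0.06]
    - [0.02,0.14,0.13]
    - [0.03,0.2,0.2]
    - [0.04,0.27,0.27]
    - [0.05,0.33,0.34]
    - [0.06,0.38,0.41]
    - [0.07,0.43,0.48]
    - [0.07,0.43,0.55]
  dr:
    - [0,0,0]
    - [0,0,0]
    - [0,0,0]
    - [0,0,0]
    - [0,0,0]
    - [0,0,0]
    - [0,0,0]
    - [0,0,0]
  jaw: [0.5,0.5,0.5,0.5,0.5,0.5,0.5,0.5]

```text
time: 60.28
tool_pos: [0.479, -0.187, 0.3863]
tool_rot: [-3.139, -0.001, -1.342]
contact_force: [0.7, -0.6, 0.3]
opening: 0.0457
grip_force: 0.0
```

Emit:
apply_moves:
  delta_pos:
    - [0,0,0]
    - [0,0,0]
    - [0,0,0]
    - [0,0,0]
  dr:
    - [0,0,0]
    - [0,0,0]
    - [0,0,0]
    - [0,0,0]
  jaw: [0.6,0.6,0.6,0.6]

```text
time: 60.62
tool_pos: [0.4783, -0.1905, 0.3823]
tool_rot: [3.14, 0.001, -1.346]
contact_force: [0.4, 0.2, 0.4]
opening: 0.0549
grip_force: 0.0
```

```bash
python3 - <<'E'
from h import *
s,im=snap('wrist','w13'); print(s['tool_pos'],s['tool_rot'])
c=cam('wrist',s); d=np.array([.2265,-.974])
h=cv2.cvtColor(im,cv2.COLOR_RGB2HSV); 
for n,k,p in(('outer','g',(.5753,-.3325)),('mid','g',(.513,-.347)),('inner brass','brass',(.4507,-.3615))):
    print(n,proj(c,[*p,.044]).round(1),proj(c,[*p+d*.04,.044]).round(1))
    if k=='g':
        v=im.copy(); v[h[:,:,1]>70]=0; print(fit(c,v,'g',*p,103,.014))
    else: print(fit(c,im,'brass',*p,103,.014))
    u=proj(c,[*p,.044]).astype(int); print(im[u[1],u[0]-32:u[0]+33:4].tolist())
E
```

```text
[ 0.47831482 -0.19046269  0.38228833] [ 3.14002571e+00  1.38865222e-03 -1.34582208e+00]
outer [238.8  48.1] [237.8  16.6]
[ 5.758000e-01 -3.338000e-01  1.040036e+02  8.720000e-02]
[[40, 39, 38], [42, 41, 39], [67, 52, 42], [198, 128, 68], [191, 122, 66], [157, 100, 56], [216, 218, 214], [225, 226, 223], [226, 227, 224], [229, 230, 228], [228, 229, 227], [132, 124, 116], [191, 124, 69], [193, 125, 70], [192, 125, 70], [204, 132, 73], [187, 121, 68]]
mid [284.2  47.9] [284.1  16.5]
[ 5.130000e-01 -3.447000e-01  1.033868e+02  3.390000e-02]
[[180, 120, 71], [169, 109, 62], [197, 127, 71], [197, 129, 72], [193, 126, 71], [193, 125, 73], [239, 236, 238], [241, 238, 240], [240, 237, 240], [243, 240, 242], [239, 236, 239], [187, 123, 75], [180, 116, 64], [197, 127, 70], [200, 129, 70], [182, 116, 63], [183, 118, 62]]
inner brass [329.6  47.8] [330.5  16.3]
[  0.4426  -0.3625 114.4895   1.2283]
[[192, 124, 69], [188, 121, 67], [193, 124, 68], [203, 131, 71], [187, 120, 65], [154, 106, 53], [235, 191, 79], [235, 191, 80], [238, 196, 82], [235, 192, 79], [235, 191, 78], [179, 115, 60], [188, 121, 64], [204, 133, 71], [177, 114, 63], [55, 49, 44], [56, 50, 45]]
```

All three bars fit flat in the rack slots within 2–3 mm. Now I rotate back and push the empty tray home.

Emit:
apply_moves:
  delta_pos:
    - [0.05,0.04,-0.08]
    - [0.1,0.08,-0.16]
    - [0.15,0.12,-0.24]
    - [0.172,0.149,-0.31]
  dr:
    - [0,0,1]
    - [0,0,1]
    - [0,0,1]
    - [0,0,1]
  jaw: [0.6,0.6,0.6,0.6]

```text
time: 61.0
tool_pos: [0.5482, -0.1296, 0.256]
tool_rot: [3.141, 0.003, -0.839]
contact_force: [-0.8, -0.3, -0.2]
opening: 0.0549
grip_force: 0.0
```

Emit:
apply_moves:
  delta_pos:
    - [0,0,-0.07]
    - [0,0,-0.14]
    - [0,0,-0.2]
    - [0,0,-0.26]
  dr:
    - [0,0,1]
    - [0,0,1]
    - [0,0,1]
    - [0,0,1]
  jaw: [0.6,0.6,0.6,0.6]

```text
time: 61.33
tool_pos: [0.5466, -0.1306, 0.1529]
tool_rot: [3.142, 0.003, -0.339]
contact_force: [0.9, -0.7, -0.3]
opening: 0.0551
grip_force: 0.0
```

Emit:
apply_moves:
  delta_pos:
    - [0,0,0]
    - [0,0,0]
    - [0,0,0]
    - [0,0,0]
  dr:
    - [0,0,1]
    - [0,0,1]
    - [0,0,1]
    - [0,0,1]
  jaw: [0.6,0.6,0.6,0.6]

```text
time: 61.67
tool_pos: [0.5468, -0.1309, 0.1541]
tool_rot: [-3.14, 0.002, 0.16]
contact_force: [0.1, -0.1, 0.6]
opening: 0.0549
grip_force: 0.0
```

Emit:
apply_moves:
  delta_pos:
    - [0,0,0]
    - [0,0,0]
    - [0,0,0]
    - [0,0,0]
  dr:
    - [0,0,1]
    - [0,0,1]
    - [0,0,1]
    - [0,0,1]
  jaw: [0.6,0.6,0.6,0.6]

```text
time: 62.0
tool_pos: [0.5468, -0.1309, 0.1543]
tool_rot: [-3.14, 0.001, 0.66]
contact_force: [0.9, -0.7, 0.4]
opening: 0.0552
grip_force: 0.0
```

Emit:
apply_moves:
  delta_pos:
    - [0,0,0]
    - [0,0,0]
    - [0,0,0]
    - [0,0,0]
  dr:
    - [0,0,1]
    - [0,0,1]
    - [0,0,1]
    - [0,0,1]
  jaw: [0.6,0.6,0.6,0.6]

```text
time: 62.33
tool_pos: [0.5468, -0.1309, 0.1543]
tool_rot: [-3.14, 0.0, 1.16]
contact_force: [0.4, -0.7, 0.4]
opening: 0.0551
grip_force: 0.0
```

Emit:
apply_moves:
  delta_pos:
    - [0,0,0]
    - [0,0,0]
    - [0,0,0]
    - [0,0,0]
  dr:
    - [0,0,0.59]
    - [0,0,0.59]
    - [0,0,0.59]
    - [0,0,0.59]
  jaw: [0.6,0.6,0.6,0.6]

```text
time: 62.67
tool_pos: [0.5469, -0.1309, 0.1544]
tool_rot: [-3.14, -0.0, 1.451]
contact_force: [-0.1, 0.4, -0.7]
opening: 0.055
grip_force: 0.0
```

Emit:
apply_moves:
  delta_pos:
    - [0.001,0.001,-0.08]
    - [0.001,0.001,-0.16]
    - [0.001,0.001,-0.22]
    - [0.001,0.001,-0.27]
    - [0.001,0.001,-0.3]
    - [0.001,0.001,-0.3]
    - [0.001,0.001,-0.3]
  dr:
    - [0,0,0]
    - [0,0,0]
    - [0,0,0]
    - [0,0,0]
    - [0,0,0]
    - [0,0,0]
    - [0,0,0]
  jaw: [0.6,0.6,0.6,0.6,0.6,0.1,0.1]

```text
time: 63.25
tool_pos: [0.5474, -0.1303, 0.0347]
tool_rot: [-3.14, -0.0, 1.448]
contact_force: [0.1, 0.7, 1.2]
opening: 0.0459
grip_force: 0.0
```

Emit:
apply_moves:
  delta_pos:
    - [0,0,0]
    - [0,0,0]
    - [0,0,0]
    - [0,0,0]
    - [0,0,0]
  dr:
    - [0,0,0]
    - [0,0,0]
    - [0,0,0]
    - [0,0,0]
    - [0,0,0]
  jaw: [0.1,0.1,0.1,0.1,0.1]

```text
time: 63.67
tool_pos: [0.5473, -0.1305, 0.0363]
tool_rot: [-3.141, 0.0, 1.45]
contact_force: [-4.8, 0.2, 6.2]
opening: 0.0295
grip_force: 40.0
```

Emit:
apply_moves:
  delta_pos:
    - [0.004,0.03,0]
    - [0.009,0.075,0]
    - [0.014,0.12,0]
    - [0.02,0.165,0]
    - [0.025,0.21,0]
    - [0.031,0.255,0]
    - [0.036,0.3,0]
    - [0.042,0.345,0]
  dr:
    - [0,0,0]
    - [0,0,0]
    - [0,0,0]
    - [0,0,0]
    - [0,0,0]
    - [0,0,0]
    - [0,0,0]
    - [0,0,0]
  jaw: [0.1,0.1,0.1,0.1,0.1,0.1,0.1,0.1]

```text
time: 64.33
tool_pos: [0.5637, 0.0079, 0.0363]
tool_rot: [-3.14, 0.001, 1.45]
contact_force: [-7.3, -2.4, 6.8]
opening: 0.0298
grip_force: 40.0
```

Emit:
apply_moves:
  delta_pos:
    - [0.005,0.045,0]
    - [0.011,0.09,0]
    - [0.016,0.135,0]
    - [0.022,0.18,0]
    - [0.027,0.22,0]
    - [0.031,0.25,0]
    - [0.034,0.28,0]
    - [0.034,0.29,0]
  dr:
    - [0,0,0]
    - [0,0,0]
    - [0,0,0]
    - [0,0,0]
    - [0,0,0]
    - [0,0,0]
    - [0,0,0]
    - [0,0,0]
  jaw: [0.1,0.1,0.1,0.1,0.1,0.1,0.1,0.1]

```text
time: 65.0
tool_pos: [0.5777, 0.1252, 0.0364]
tool_rot: [-3.141, -0.0, 1.451]
contact_force: [-5.0, -2.2, 5.4]
opening: 0.0297
grip_force: 40.0
```

Emit:
apply_moves:
  delta_pos:
    - [0.001,0.009,0]
    - [0.002,0.018,0]
    - [0.003,0.026,0]
    - [0.003,0.034,0]
    - [0.003,0.034,0]
  dr:
    - [0,0,0]
    - [0,0,0]
    - [0,0,0]
    - [0,0,0]
    - [0,0,0]
  jaw: [0.1,0.1,0.1,0.1,0.1]

```text
time: 65.42
tool_pos: [0.5785, 0.1322, 0.0364]
tool_rot: [-3.14, 0.008, 1.451]
contact_force: [-7.9, -19.9, 9.0]
opening: 0.0295
grip_force: 40.0
```

At the inner stop (20 N). I release and lift clear.

Emit:
apply_moves:
  delta_pos:
    - [0,-0.004,0]
    - [0,-0.004,0]
    - [0,-0.004,0]
    - [0,-0.004,0]
    - [0,-0.004,0.1]
    - [0,-0.004,0.2]
    - [0,-0.004,0.3]
    - [0,-0.004,0.4]
  dr:
    - [0,0,0]
    - [0,0,0]
    - [0,0,0]
    - [0,0,0]
    - [0,0,0]
    - [0,0,0]
    - [0,0,0]
    - [0,0,0]
  jaw: [0.6,0.6,0.6,0.6,0.6,0.6,0.6,0.6]

```text
time: 66.08
tool_pos: [0.5793, 0.1363, 0.1973]
tool_rot: [3.141, -0.0, 1.45]
contact_force: [1.6, -0.3, 1.5]
opening: 0.0549
grip_force: 0.0
```

Emit:
apply_moves:
  delta_pos:
    - [-0.1,0,0.1]
    - [-0.2,0,0.15]
    - [-0.3,0,0.2]
    - [-0.3,0,0.2]
    - [-0.3,0,0.2]
    - [-0.3,0,0.2]
  dr:
    - [0,0,0]
    - [0,0,0]
    - [0,0,0]
    - [0,0,0]
    - [0,0,0]
    - [0,0,0]
  jaw: [0.6,0.6,0.6,0.6,0.6,0.6]

```text
time: 66.58
tool_pos: [0.4597, 0.1362, 0.2765]
tool_rot: [3.138, -0.001, 1.451]
contact_force: [0.4, -0.1, -0.8]
opening: 0.0548
grip_force: 0.0
```

```bash
python3 - <<'E'
from h import *
s=telemetry.observe(); print(s['tool_pos'],s['contact_force'])
im=eyes.read_camera('side'); cv2.imwrite('pics/s14.png',im[:,:,::-1]); c=cam('side')
h=cv2.cvtColor(im,cv2.COLOR_RGB2HSV)
v=im.copy(); v[h[:,:,1]>70]=0
for n,p in(('outer',(.5753,-.3325)),('mid',(.513,-.347))): print(n,fit(c,v,'g',*p,103,.014))
u=proj(c,[.4507,-.3615,.044]).astype(int); print('brass',u,im[u[1],u[0]].tolist())
i2=eyes.read_camera('scene'); cv2.imwrite('pics/s15.png',i2[:,:,::-1]); sc=cam('scene'); h=cv2.cvtColor(i2,cv2.COLOR_RGB2HSV); v=i2.copy(); v[h[:,:,1]>70]=0
for n,p in(('outer',(.578,-.3315)),('mid',(.515,-.346))): print(n,fit(sc,v,'g',*p,103,.014))
u=proj(sc,[.4527,-.36,.044]).astype(int); print('brass',u,i2[u[1],u[0]].tolist())
# handle: grey post top expected at home
for p in([.5788,.134,.084],[.5788,.134,.06]): q=proj(c,p).astype(int); print('handle side',q,im[q[1],q[0]].tolist())
E
```

```text
[0.45965165 0.13618308 0.27654993] [ 0.4458511  -0.05409127 -0.77569324]
outer [  0.5756  -0.3349 102.0556   0.3971]
mid [  0.512   -0.3453 102.4509   0.2157]
brass [300 368] [207, 174, 91]
outer [  0.5733  -0.3355 103.7543   0.5226]
mid [  0.5105  -0.3455 101.8178   0.6495]
brass [151 193] [230, 186, 79]
handle side [287 184] [165, 165, 172]
handle side [287 190] [76, 77, 82]
```

```bash
python3 -c "
from cell import job
print(job.hand_in())"
```

```text
the job is handed in; nothing more can be done
None
```

I counted all three bars, pressed the round, square and long keys in order, put every bar flat in the rack, left the empty tray home against its stop, and handed the job in at about 67 s; no verdict came back.

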